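# Close the air manifold's leaning outlet: cap by hand, then wrench

### The arm

A 6-joint arm with a two-finger parallel gripper is mounted at the origin on the work surface. World frame = base frame: x ahead of the robot, y to its left, z up, the work surface at z = 0. Lengths are in m, angles in rad, forces in N, time in s.
With the tool pointing down it reaches from about 0.3 to 0.775 m from the base axis. Payload 14.6 kg.
Tool frame: the origin (TCP) lies at the very end of the fingers, on their centre line; the grasp point (between the pads) lies 19 mm behind it; x points along the fingers, z is the direction in which the jaws open and shut, and the axes are right-handed (so a half turn about x gives the same grasp; the last joint's range is limited). The gripper opens to 94 mm and grips with 3 to 60 N. Pads are 16 mm wide; open, the fingers measure 119 mm over their backs; the gripper's body (75 mm by 177 mm) begins 78 mm behind the grasp point.
Start: joints at [-1.377, 0.3, 1.521, -0, 1.321, -0.067], TCP at [0.142, -0.531, 0.205] pointing down, gripper open.
Joint ranges: [-3.03, 3.03], [-0.79, 2.21], [0.23, 2.52], [-1.04, 4.18], [0, 3.07], [-2.55, 2.55]. Speed limits (rad/s): [2.22, 2.22, 2.57, 3.14, 3.14, 3.14].

### API

Orientations are given as [roll, pitch, yaw] about the fixed x, y, z axes, in that order (R = Rz(yaw) Ry(pitch) Rx(roll)).
In Python, from station import ctrl gives the robot as it stands. The module is installed in compiled form; this text tells all that it offers.
- The arm moves only by the tool servo_tool, never from a script. Its argument "motion" is one flat list of numbers, 4 for each row, row after row: the shift along the tool's x, y, z in mm, then the turn about the tool's x in degrees. In form: [dx, dy, dz, roll, dx, dy, dz, roll, ...]. A call has 1 to 20 rows; each row is the pose to reach, as a shift and turn from the pose commanded when the call began, along the tool's axes at that moment; what a row does not reach only later rows make up. A row lasts 1/8 s, in which the tool goes at most 62.5 mm and 10.7 degrees, less where a joint would pass 70% of its speed; a pose out of reach is approached as far as the arm can. A call with a gripper value outside its range is refused whole. "gripper" is the opening, from 0 (shut) to 1 (fully open), set as the call begins (left out, the last holds). The fingers move at their own pace and stop on an object; "force" is the grip in N (left out, the last holds). Time passes only in rows, so rows that repeat a pose let the fingers close. It gives the time, the measured TCP pose, the force and the opening at its end, in the units of the state.
- ctrl.get_obs(): the state, without advancing time (a new reading comes with each control period).
- ctrl.camera(name): name is "scene" or "top"; returns a dict with "color" (420x560x3 uint8, red, green, blue), "z_map" (420x560 float32, m along the optical axis (not along the pixel's ray), 0 where there is no reading), "fx", "fy", "cx", "cy" (pixels), "rvec" (rotation vector, rad) and "tvec" (3), from world to camera coordinates, as OpenCV has them. Camera axes: x right, y down, z forward; pixel columns grow to the right and rows downward; lengths in m; the calibration is good to about 2 mm. A picture is of the moment at which its call begins.
- ctrl.hand_in(): hands the job in, once; it reports no verdict.
The state is a dict: "time_s": time; "qpos": joint angles; "joint_vel": joint speeds; "tau": joint torques, N m; "ee_pos": TCP position; "eef_rot": TCP orientation; "force": force on the tool from outside, world axes, zero at the start; "moment": the same for the moment, N m; "grip_width": finger opening in m.
Only numpy, scipy, OpenCV 4.12 (cv2) and the standard library are available. Lean on these libraries where they do the work, as an engineer would, in place of code of your own. Each camera call takes 0.05 s, during which the arm holds its last target.

### The job

Close the leaning outlet of the air manifold. First turn its hexagonal cap clockwise with the fingers until it is hand-tight; then, with the big wrench and without fingers on the cap, tighten it fully home, until its lug meets the stop block. Finally lay the wrench flat back where it was, and leave the small wrench, camera, spray can and tape roll alone.

Things in the scene. Friction and masses are not known exactly. Their poses are not given: they have to be found in the camera images.
- manifold: fixed aluminium air manifold: block 80 x 120 mm, 70 mm high, on a steel foot 110 x 170 mm, 10 mm high. Origin on the bench; block and foot are centred 10 mm from it along its +x (away from the robot), y to the left. The outlet stub leans out of its top, away from the robot
- outlet: fixed brass stub on the manifold, leaning 30 degrees from vertical, away from the robot. z: the cap's turning axis, pointing up out of the stub; x: down the slope, away from the robot; y: level. Origin on the axis, 70 mm over the bench. Along z: brass collar (68 mm across) 18 to 28 mm, seal to 32, cap's round skirt (68 mm across) 32 to 40, hexagon 40 to 70, tapered top to 79 mm
- hexagon (a point): middle of the cap's steel hexagon, on the turning axis, 55 mm along the outlet's z. Hexagon 48 mm across flats, 55 mm across corners, 30 mm high. Its z is the turning axis; its x points to the lug and stands square to a flat, so flats face x and every 60 degrees from it. The wrench's jaws go over two opposite flats, from above along the axis
- lug (a point): the cap's lug, a 10 mm wide, 8 mm thick tab on its skirt, reaching 48 mm from the axis; this point is 44 mm from the axis. Looking down on the cap, the lug's middle stands 1.65 - cap - seal rad counterclockwise from the outlet's x axis: at 0.45 rad when hand-tight (18 mm of gap to the stop block), at 0 when fully home, its side against the stop block
- stop (a point): top of the brass stop block, 12 mm wide, fixed to the collar 0.27 rad clockwise from the outlet's x axis, 35 to 47 mm from the turning axis (this point: 41 mm), top 38 mm along the outlet's z, just below the top of the skirt
- cap (a joint): easy first part of the steel cap's turn, rad: 0 loosest, 1.2 hand-tight; it starts at 0 to 0.4. Grows clockwise, looking down onto the cap along its axis. Drag 0.35 N m, both ways; the cap stays where it is left
- seal (a joint): stiff last part of the cap's turn, rad: begins when the cap joint has reached 1.2; the cap then turns on clockwise with its seal against a drag of 1.0 N m, from 0 to a hard stop at 0.45 (fully home, lug against the stop block). Stays where it is left
- wrench: big steel open-ended wrench lying flat, left or right of the manifold; about 0.35 kg, 197 mm long. Origin: centre between its jaws, on the underside; z up, jaws open to +x (tips at 25 mm), handle to -x. Jaw gap 50 mm, faces parallel to x, inner back at x = -31 mm; head 78 mm wide, 16 mm thick. Handle 22 mm wide, 20 mm high, x = -87 to -172 mm; centre of mass near x = -66 mm
- handle (a point): a good place to hold the big wrench: the middle of its handle, 100 mm behind the jaw centre, 10 mm above the underside; same axes as the wrench. On the cap's hexagon the jaws have about 0.1 rad of play each way, and the wrench may also twist a little in the grip, so the hand swings further than the cap; swing back a little before lifting the wrench off along the cap's axis
- small_wrench: bystander: smaller steel open-ended wrench, jaw gap 26 mm (too small for the cap), 160 mm long, handle 16 mm wide; same axes as the big one; lies on the other side of the manifold
- camera: bystander: black camera, 60 x 70 x 80 mm with a round front, on a small foot; origin under its centre
- spray: bystander: white spray can, 56 mm across, 170 mm high; origin under its centre
- tape: bystander: cardboard-brown tape roll lying flat, 100 mm across, 24 mm high; origin under its centre

How it is judged:
On the way, in this order (a step that is already met when the one before it is completed fails the run):
1. the cap is turned hand-tight by the fingers (value of joint cap above 1.08 rad and contact force between the fingers and outlet above 0.5 N), for 0.05 s.
2. the wrench turns the cap fully home (value of joint cap above 1.08 rad and value of joint seal above 0.37 rad and contact force between wrench and outlet above 0.5 N), for 0.05 s.
At the end, for the whole second after the job is handed in: The cap is fully home (seal joint above 0.37 of 0.45 rad, cap joint still above 1.08 of 1.2 rad) and the big wrench lies flat (within 0.1 rad), right side up, at rest, its origin within 60 mm of where it lay at the start (value of joint cap above 1.08 rad and value of joint seal above 0.37 rad and distance of wrench from where it was at the start of the episode below 0.06 m and angle between wrench's own z axis and vertical below 0.1 rad and linear speed of wrench below 0.02 m/s); the robot touches nothing.
It fails at once if the wrench is used on the cap before it is hand-tight (cap joint below 0.9 rad) (contact force between wrench and outlet above 0.5 N and value of joint cap below 0.9 rad).
It fails at once if the fingers are on the cap or its outlet when the seal has turned more than 0.15 rad: the last part is the wrench's work (contact force between the fingers and outlet above 1 N and value of joint seal above 0.15 rad).
It fails at once if the small wrench, the camera, the spray can or the tape roll is moved more than 30 mm (distance of any of small_wrench, camera, spray, tape from where it was at the start of the episode above 0.03 m).
It also fails if it takes over 56 s, if anything falls off the work surface, if the arm or the gripper's body presses on something with over 40 N, if the wrist force passes 120 N, or if a joint passes its speed limit or range.

## Working session

There is one attempt and no reset: what is moved stays moved. The work goes in short steps, Python scripts to look and compute and a tool call to move; the robot and the scene stay as the last step left them, time stands still between calls to the robot, and variables do not carry over. Pictures are saved under pics/ and viewed, and the job is handed in when it is done.

Besides the shell and the picture viewer there is one more tool, called by a JSON object that holds its "name" and its "arguments". servo_tool: Moves the arm, as the interface text tells. Its arguments: {"type":"object","properties":{"motion":{"type":"array","items":{"type":"number"}},"gripper":{"type":"number"},"force":{"type":"number"}},"required":["motion"]}

```bash
mkdir -p pics; ls
python3 - <<'E'
from station import ctrl
import cv2,numpy as np
print(ctrl.get_obs())
for n in("scene","top"):
    c=ctrl.camera(n); cv2.imwrite(f"pics/{n}0.png",c["color"][:,:,::-1])
    np.savez(f"pics/{n}0.npz",**c)
    R=cv2.Rodrigues(np.array(c["rvec"]))[0]; print(n,c["fx"],c["cx"],c["cy"],-R.T@np.array(c["tvec"]).ravel(),R.tolist())
E
```

```text
pics
{'time_s': 0.0, 'qpos': array([-1.37662218e+00,  3.00487990e-01,  1.52159502e+00,  8.65737492e-06,
        1.32071987e+00, -6.66328746e-02]), 'joint_vel': array([ 3.36657681e-04,  6.91964174e-05,  7.43456100e-04, -1.94103635e-04,
        1.11341697e-03,  1.64681638e-04]), 'tau': array([-3.45092318e-03, -5.31810522e+01, -3.52736306e+01,  7.06806011e-02,
        2.43765773e-02, -9.82852157e-05]), 'ee_pos': array([ 0.14175201, -0.53113507,  0.20487118]), 'eef_rot': array([3.06803104, 1.56958607, 1.75803958]), 'force': array([ 0.39511372,  0.27523999, -0.21670529]), 'moment': array([-0.01375782, -0.01113242, -0.01191204]), 'grip_width': 0.09377595911543218}
scene 505.81823313417465 270.4267869798211 211.9675514155554 [1.1259998  0.05181813 1.01367289] [[-0.22643760439266936, 0.9739929949018847, 0.00797854616867455], [0.8479171837964615, 0.20114488244677187, -0.49048668247787475], [-0.47933543655730937, -0.10429948296866517, -0.8714121625917799]]
top 412.24796201560633 280.5308250910484 203.9812442535585 [ 0.52011428 -0.04261276  1.2071644 ] [[-0.00788126882177731, -0.9995328622203951, 0.029528680012204347], [-0.9960867271095363, 0.0052477036671205735, -0.08822524402025672], [0.08802907291327473, -0.030108453094211948, -0.9956627759308384]]
```

View pics/scene0.png

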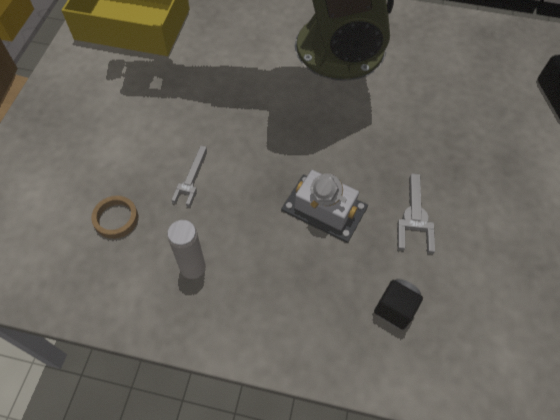

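View pics/top0.png

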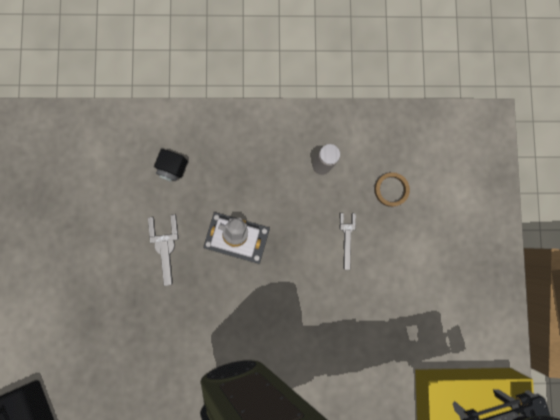

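The big wrench lies to the left of the manifold (top view about (165,250), jaws pointing away from the robot). The small wrench is on the right (347,240). The manifold is at about (237,237) in the top view and (325,200) in the scene view. Next I'll zoom in and measure.

```bash
cat > h.py <<'E'
import numpy as np,cv2
def load(n,i):
    return dict(np.load(f"pics/{n}{i}.npz"))
def snap(n,i):
    from station import ctrl
    c=ctrl.camera(n); np.savez(f"pics/{n}{i}.npz",**c); return load(n,i)
def RT(c):
    return cv2.Rodrigues(np.array(c["rvec"],float).ravel())[0],np.array(c["tvec"],float).ravel()
def cloud(c):
    z=c["z_map"]; v,u=np.mgrid[:z.shape[0],:z.shape[1]]
    P=np.stack([(u-c["cx"])/c["fx"]*z,(v-c["cy"])/c["fy"]*z,z],-1)
    R,t=RT(c); return (P-t)@R
def ray(c,uv,h):
    R,t=RT(c); uv=np.atleast_2d(np.array(uv,float))
    d=np.c_[(uv[:,0]-c["cx"])/c["fx"],(uv[:,1]-c["cy"])/c["fy"],np.ones(len(uv))]@R
    o=-R.T@t; s=(h-o[2])/d[:,2]; return o+d*s[:,None]
def proj(c,P):
    R,t=RT(c); q=np.atleast_2d(P)@R.T+t; return np.c_[q[:,0]/q[:,2]*c["fx"]+c["cx"],q[:,1]/q[:,2]*c["fy"]+c["cy"]]
def crop(c,x0,y0,x1,y1,s,fn):
    cv2.imwrite(fn,cv2.resize(c["color"][y0:y1,x0:x1,::-1],None,fx=s,fy=s,interpolation=cv2.INTER_CUBIC))
E
python3 - <<'E'
from h import *
s=load("scene",0);t=load("top",0)
crop(s,275,160,375,245,8,"pics/sm.png")
crop(t,195,200,280,270,9,"pics/tm.png")
crop(t,135,200,195,295,6,"pics/tw.png")
crop(s,380,165,450,260,6,"pics/sw.png")
for c in(s,t):
    P=cloud(c); print(np.median(P[...,2]), P[...,2][200:210,100:110].mean())
E
```

```text
0.0002471750256875417 0.025756128040642666
-0.0010503018068242062 -6.431396408408591e-05
```

View pics/sm.png

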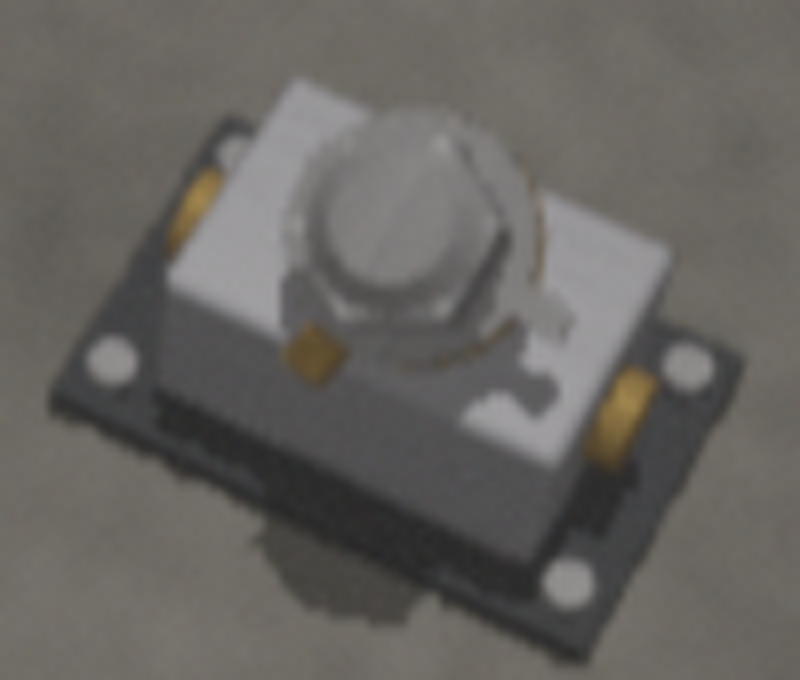

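View pics/tm.png

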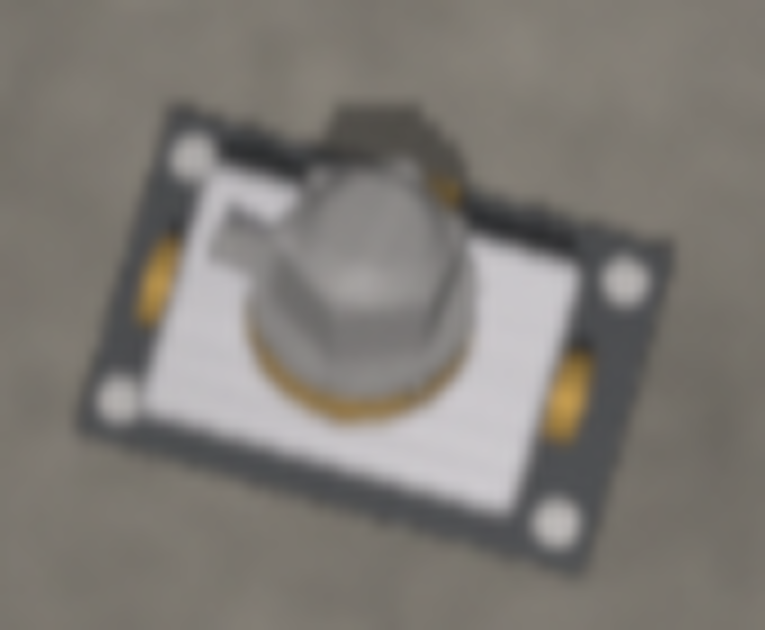

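View pics/tw.png

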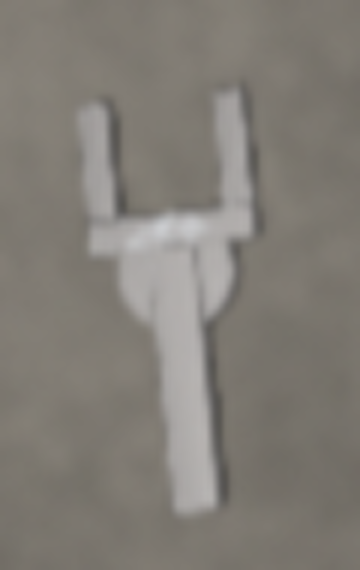

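View pics/sw.png

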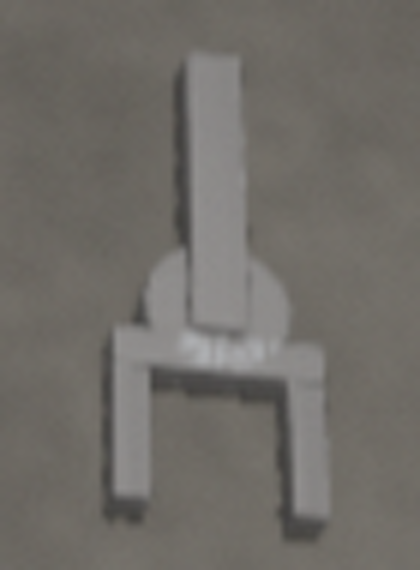

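Run:
```python
from h import *
s=load("scene",0);t=load("top",0)
off=lambda pts,x0,y0,k:np.array(pts)/k+[x0,y0]-0.5+0.5/k
# order: block top corners front-left(+x,+y), front-right(+x,-y), back-right(-x,-y), back-left
tb=off([[208,165],[580,262],[510,515],[145,415]],195,200,9)
sb=off([[557,465],[172,270],[300,80],[670,250]],275,160,8)
tbolt=off([[193,157],[626,280],[556,522],[118,400]],195,200,9)
sbolt=off([[568,582],[112,360],[235,150],[689,366]],275,160,8)
for nm,c,p,h in(("tb",t,tb,.08),("sb",s,sb,.08),("tbolt",t,tbolt,.012),("sbolt",s,sbolt,.012)):
    P=ray(c,p,h)[:,:2]; print(nm,P.mean(0).round(4),[np.linalg.norm(P[i]-P[(i+1)%4]).round(4) for i in range(4)])
    yv=(P[0]+P[3]-P[1]-P[2]); xv=P[0]+P[1]-P[2]-P[3]
    print(" yaw from y",np.arctan2(-yv[0],yv[1]).round(4)," from x",np.arctan2(xv[1],xv[0]).round(4))
# depth heights around
for n,c in(("s",s),("t",t)):
    P=cloud(c); print(n,"zmap wrong?",P[235,215] if n=="t" else P[205,312], (P[...,2].max()))
# wrench: corners
tw={"tipL":(95,103),"tipR":(228,92),"barLf":(90,252),"barRf":(255,232),"hendL":(178,512),"hendR":(217,505)}
sw={"tipL":(310,535-18),"tipR":(128,500),"hendL":(240,58),"hendR":(187,55),"topbackR":(115,328),"topbackL":(322,345)}
for n,c,d,o in(("t",t,tw,(135,200)),("s",s,sw,(380,165))):
    for k,v in d.items(): 
        print(n,k,ray(c,off([v],*o,6),.02 if 'hend' in k else .016)[0].round(4))
```

```text
tb [0.5298 0.0487] [np.float64(0.1164), np.float64(0.0788), np.float64(0.1139), np.float64(0.0774)]
 yaw from y -0.2681  from x -0.2573
sb [0.5368 0.0494] [np.float64(0.1165), np.float64(0.0724), np.float64(0.1127), np.float64(0.0756)]
 yaw from y -0.2963  from x -0.285
tbolt [0.5302 0.0503] [np.float64(0.1445), np.float64(0.0802), np.float64(0.1451), np.float64(0.0809)]
 yaw from y -0.2811  from x -0.2897
sbolt [0.5279 0.048 ] [np.float64(0.1442), np.float64(0.0812), np.float64(0.1473), np.float64(0.0802)]
 yaw from y -0.2883  from x -0.2719
s zmap wrong? [0.57693171 0.02270942 0.08280473] 1.0136728927573089
t zmap wrong? [0.53633144 0.10353581 0.06782293] 1.2071644033673374
t tipL [0.5906 0.2949 0.016 ]
t tipR [0.5955 0.2319 0.016 ]
t barLf [0.5197 0.2959 0.016 ]
t barRf [0.5286 0.2181 0.016 ]
t hendL [0.3977 0.2513 0.02  ]
t hendR [0.4008 0.2332 0.02  ]
s tipL [0.5908 0.2948 0.016 ]
s tipR [0.5992 0.2298 0.016 ]
s hendL [0.3987 0.2522 0.02  ]
s hendR [0.4021 0.2318 0.02  ]
s topbackR [0.5289 0.2177 0.016 ]
s topbackL [0.5182 0.294  0.016 ]
```

Run:
```python
from h import *
s=load("scene",0);t=load("top",0)
off=lambda pts,x0,y0,k:np.array(pts)/k+[x0,y0]-0.5+0.5/k
P=cloud(t)
for p in [(160,350),(230,420),(480,450),(520,330)]:
    q=off([p],195,200,9)[0].round().astype(int); print("t blocktop z",P[q[1],q[0]].round(4))
P2=cloud(s)
for p in [(250,200),(220,250),(600,270),(530,420)]:
    q=off([p],275,160,8)[0].round().astype(int); print("s blocktop z",P2[q[1],q[0]].round(4))
c0=np.array([.5294,.049]);
yaw=-.28; X=np.array([np.cos(yaw),np.sin(yaw)]);Y=np.array([-X[1],X[0]])
o=c0-.01*X; print("manifold",o)
ax=np.array([*(.5*X),np.sqrt(.75)]); sx=np.array([*(np.sqrt(.75)*X),-.5])
for n,Q in(("s",P2),("t",P)):
    M=(Q[...,2]>.09)&(Q[...,2]<.16)&(np.hypot(Q[...,0]-.55,Q[...,1]-.045)<.09)
    q=Q[M]-[*o,.07]; x=q@sx;z=q@ax;y=q[:,:2]@Y
    print(n,M.sum(),"z pct",np.percentile(z,[5,50,90,97]).round(4))
    for lo,hi in((.036,.044),(.046,.068),(.074,.084)):
        m=(z>lo)&(z<hi); 
        if m.sum()>3: print(lo,m.sum(),"x",x[m].min().round(4),x[m].max().round(4),"y",y[m].min().round(4),y[m].max().round(4),"z med",np.median(z[m]).round(4), "mean",x[m].mean().round(4),y[m].mean().round(4))
```

```text
t blocktop z [0.5282 0.1119 0.0665]
t blocktop z [0.5063 0.089  0.074 ]
t blocktop z [0.4947 0.0131 0.0701]
t blocktop z [0.5328 0.0021 0.0692]
s blocktop z [ 5.225e-01 -1.000e-04  7.050e-02]
s blocktop z [ 0.538  -0.0058  0.0675]
s blocktop z [0.5185 0.0978 0.0673]
s blocktop z [0.5735 0.086  0.0724]
manifold [0.51978945 0.05176356]
s 810 z pct [0.0403 0.0727 0.0817 0.0834]
0.036 221 x -0.0293 0.0334 y -0.034 0.0474 z med 0.0421 mean 0.003 0.012
0.046 39 x -0.028 0.037 y -0.0328 0.0434 z med 0.053 mean 0.004 0.0163
0.074 346 x -0.0219 0.0266 y -0.0249 0.0241 z med 0.0793 mean 0.0046 0.0002
t 614 z pct [0.0284 0.06   0.0814 0.0829]
0.036 124 x -0.0286 0.0273 y -0.0319 0.0491 z med 0.0419 mean -0.0079 0.0012
0.046 94 x -0.0233 0.0177 y -0.0281 0.0443 z med 0.0555 mean -0.0118 -0.0003
0.074 203 x -0.0205 0.0294 y -0.0235 0.0246 z med 0.0799 mean 0.0031 0.0008
```

```bash
cat >> h.py <<'E'
def frame(o2,yaw):
    X=np.array([np.cos(yaw),np.sin(yaw),0]);Y=np.array([-X[1],X[0],0])
    az=.5*X+[0,0,np.sqrt(.75)]; sx=np.sqrt(.75)*X-[0,0,.5]
    return np.array([*o2,.07]),sx,Y,az
E
python3 - <<'E'
from h import *
s=load("scene",0);t=load("top",0)
off=lambda pts,x0,y0,k:np.array(pts)/k+[x0,y0]-0.5+0.5/k
tb=off([[208,165],[580,262],[510,515],[145,415]],195,200,9)
sb=off([[557,465],[172,270],[300,80],[670,250]],275,160,8)
for c,p in((t,tb),(s,sb)):
    P=ray(c,p,.07); print(P.mean(0).round(4),[np.linalg.norm(P[i]-P[(i+1)%4]).round(4) for i in range(4)])
for dx in (0.0,):
  O,sx,Y,az=frame([.5198,.0518],-.28)
  O=O+dx*sx
  a=np.linspace(0,2*np.pi,80)
  for c,(x0,y0,k),fn in((s,(275,160,8),"os"),(t,(195,200,9),"ot")):
    im=cv2.imread("pics/sm.png" if fn=="os" else "pics/tm.png")
    for r,z,col in((.034,.040,(0,0,255)),(.034,.028,(0,255,255)),(.0277,.070,(0,255,0))):
        C=O+az*z+r*(np.outer(np.cos(a),sx)+np.outer(np.sin(a),Y))
        u=(proj(c,C)-[x0,y0]+.5-.5/k)*k
        cv2.polylines(im,[u.round().astype(np.int32)],True,col,1)
    C=O+az*.038+.041*(np.cos(-.27)*sx+np.sin(-.27)*Y); u=((proj(c,C)-[x0,y0]+.5-.5/k)*k)[0].astype(int)
    cv2.circle(im,tuple(map(int,u)),4,(255,0,0),2)
    cv2.imwrite(f"pics/{fn}.png",im)
E
```

```text
[0.5299 0.0496 0.07  ] [np.float64(0.1174), np.float64(0.0795), np.float64(0.1149), np.float64(0.0781)]
[0.5304 0.0494 0.07  ] [np.float64(0.1177), np.float64(0.0731), np.float64(0.1139), np.float64(0.0764)]
```

View pics/os.png

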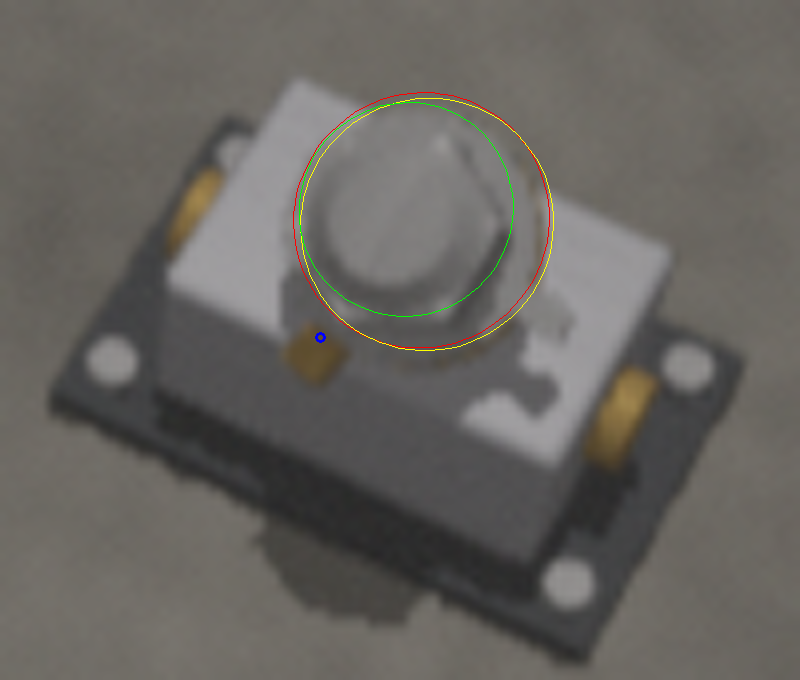

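View pics/ot.png

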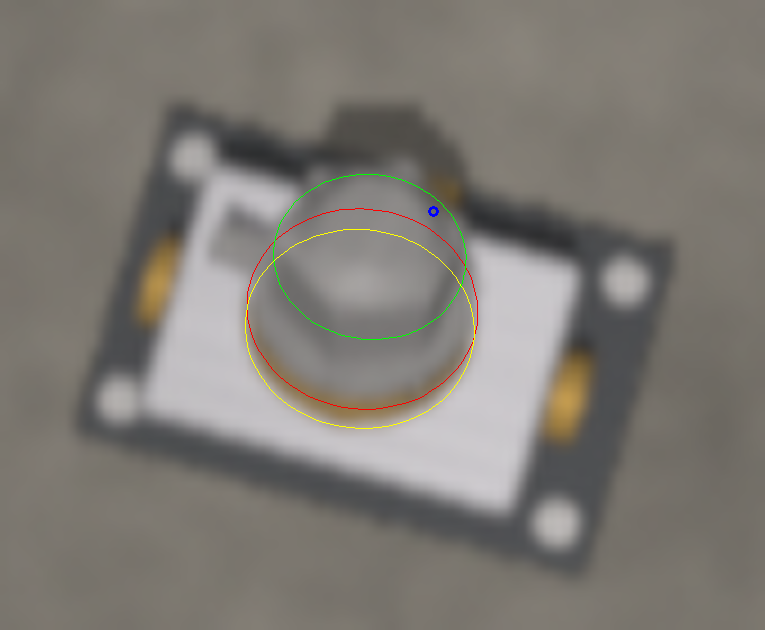

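Run:
```python
from h import *
from scipy.spatial.transform import Rotation as Rn
s=load("scene",0);t=load("top",0)
off=lambda pts,x0,y0,k:np.array(pts)/k+[x0,y0]-0.5+0.5/k
O,sx,Y,az=frame([.5232,.0508],-.28)
def rayplane(c,uv,z):
    R,tt=RT(c); d=np.array([(uv[0]-c["cx"])/c["fx"],(uv[1]-c["cy"])/c["fy"],1])@R; o=-R.T@tt
    k=((O+az*z-o)@az)/(d@az); return o+d*k
for c,pts,o in((s,[(555,290),(572,322),(548,338),(520,310),(552,315)],(275,160,8)),(t,[(235,208),(210,258),(240,240),(270,270),(285,230)],(195,200,9)),):
    for p in pts:
        q=rayplane(c,off([p],*o)[0],.038)-O; x,y=q@sx,q@Y; print(p,"r",np.hypot(x,y).round(4),"ang",np.arctan2(y,x).round(3))
R=Rn.from_euler("xyz",[3.06803104, 1.56958607, 1.75803958]).as_matrix(); print(R.round(4))
# bystanders
for n,p,h in(("camera",(171,165),.08),("spray",(330,155),.17),("tape",(393,190),.024)): print(n,ray(t,[p],h)[0].round(3))
```

```text
(555, 290) r 0.0404 ang 1.601
(572, 322) r 0.0483 ang 1.477
(548, 338) r 0.0455 ang 1.327
(520, 310) r 0.0351 ang 1.358
(552, 315) r 0.0428 ang 1.452
(235, 208) r 0.0491 ang 1.199
(210, 258) r 0.0475 ang 1.591
(240, 240) r 0.0417 ang 1.385
(270, 270) r 0.0295 ang 1.551
(285, 230) r 0.0331 ang 1.094
[[-2.000e-04  9.662e-01  2.579e-01]
 [ 1.200e-03  2.579e-01 -9.662e-01]
 [-1.000e+00  1.000e-04 -1.200e-03]]
camera [0.729 0.224 0.08 ]
spray [ 0.737 -0.202  0.17 ]
tape [ 0.664 -0.407  0.024]
```

The lug is at about 1.42 rad, so cap is about 0.23. My plan is to push it clockwise with the inner face of the trailing finger, keeping the gripper open.

```bash
cat >> h.py <<'E'
from scipy.spatial.transform import Rotation as Rn
def tool():
    from station import ctrl
    o=ctrl.get_obs(); return np.array(o["ee_pos"]),Rn.from_euler("xyz",o["eef_rot"]).as_matrix(),o
def rows(p0,R0,targets):
    """targets: list of (pos, world heading of tool z)"""
    out=[]
    for p,hd in targets:
        d=R0.T@(np.array(p)-p0)*1000
        cur=np.arctan2(R0[1,2],R0[0,2]); r=-(hd-cur); r=(r+np.pi)%(2*np.pi)-np.pi
        out.append([*d.round(1),np.degrees(r).round(1)])
    return out
OUT=([.5232,.0508],-.28)
def lugtarget(phi,r=.049,half=.0469,gap=0.,z=.036,dip=.003):
    O,sx,Y,az=frame(*OUT)
    rh=np.cos(phi)*sx+np.sin(phi)*Y; tc=np.sin(phi)*sx-np.cos(phi)*Y
    h=tc.copy();h[2]=0;h/=np.linalg.norm(h)
    p=O+az*z+rh*r-tc*(.005+gap)+h*half-[0,0,dip]
    return p,np.arctan2(h[1],h[0])
E
python3 - <<'E'
from h import *
p,R,o=tool()
q,hd=lugtarget(1.42,gap=.010)
print(q,np.degrees(hd)); up=q+[0,0,.09]
for r in rows(p,R,[(up,hd),(q,hd)]): print(r)
E
```

```text
[0.59044871 0.07578051 0.10191128] -25.994443091523433
[np.float64(13.5), np.float64(590.0), np.float64(-470.7), np.float64(-49.1)]
[np.float64(103.5), np.float64(590.0), np.float64(-470.6), np.float64(-49.1)]
```

{"name": "servo_tool", "arguments": {"motion": [0, 150, -120, -12, 0, 300, -240, -25, 10, 450, -360, -37, 13.5, 590, -470.5, -49, 13.5, 590, -470.5, -49, 13.5, 590, -470.5, -49, 13.5, 590, -470.5, -49, 13.5, 590, -470.5, -49, 13.5, 590, -470.5, -49, 13.5, 590, -470.5, -49, 13.5, 590, -470.5, -49, 13.5, 590, -470.5, -49, 13.5, 590, -470.5, -49, 13.5, 590, -470.5, -49], "gripper": 1.0}}

```text
time_s: 1.85
ee_pos: [0.5902, 0.0752, 0.1914]
eef_rot: [-2.49, 1.57, -2.944]
force: [-0.4, 0.4, -0.2]
grip_width: 0.0943
```

Run:
```python
from h import *
p,R,o=tool(); print(o["time_s"],p,o["qpos"].round(2),o["force"].round(2)); 
c=snap("top",1); crop(c,160,150,300,270,5,"pics/t1.png")
c=snap("scene",1); crop(c,240,130,400,260,5,"pics/s1.png")
q,hd=lugtarget(1.42,gap=.010)
for r in rows(p,R,[(q,hd)]): print(r)
```

```text
1.85 [0.59017424 0.0751907  0.19137689] [ 0.07  0.41  1.4  -0.    1.33  0.52] [-0.35  0.38 -0.21]
[np.float64(89.5), np.float64(0.7), np.float64(0.1), np.float64(-0.0)]
```

View pics/s1.png

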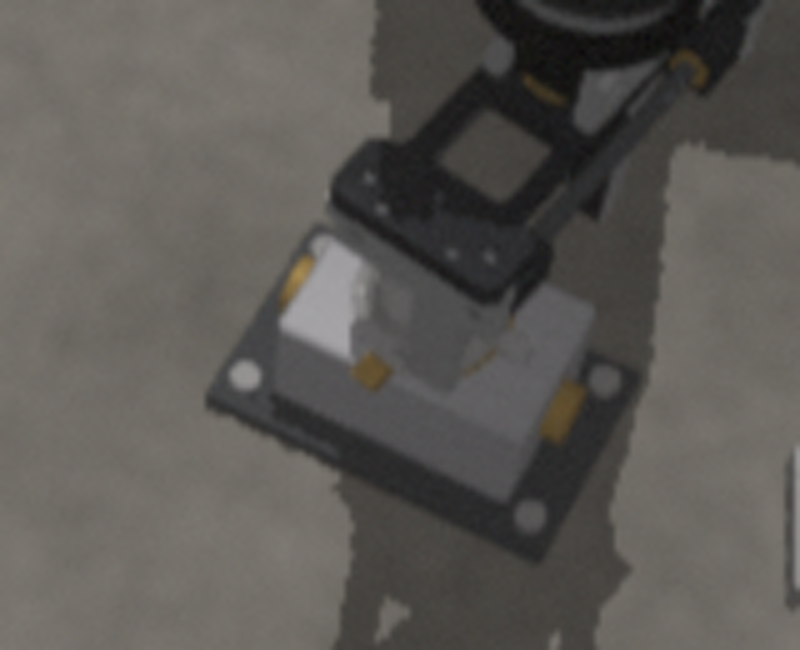

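The hand is above the manifold, with the lug at about (515,345) in this crop next to the finger. Descending now.

{"name": "servo_tool", "arguments": {"motion": [40, 0.7, 0, 0, 75, 0.7, 0, 0, 89.5, 0.7, 0, 0, 89.5, 0.7, 0, 0]}}

```text
time_s: 2.45
ee_pos: [0.5907, 0.0753, 0.1026]
eef_rot: [-2.558, 1.57, -3.014]
force: [-0.3, 0.5, 1.4]
grip_width: 0.0941
```

Run:
```python
from h import *
p,R,o=tool(); print(o["time_s"],p,o["force"].round(2)); 
c=snap("top",2); crop(c,160,150,300,270,5,"pics/t2.png")
c=snap("scene",2); crop(c,240,130,400,260,5,"pics/s2.png")
T=[lugtarget(f) for f in np.arange(1.42,.44,-.08)]
for f,r in zip(np.arange(1.42,.44,-.08),rows(p,R,T)): print(f.round(2),*r)
```

```text
2.45 [0.59068574 0.07533418 0.10263083] [-0.26  0.5   1.36]
1.42 5.7 0.3 8.3 -0.1
1.34 7.6 -3.7 11.5 5.1
1.26 9.6 -8.0 14.4 10.3
1.18 11.5 -12.4 16.9 15.4
1.1 13.3 -17.0 19.0 20.4
1.02 15.1 -21.7 20.8 25.3
0.94 16.9 -26.5 22.3 30.1
0.86 18.5 -31.3 23.4 34.8
0.78 20.1 -36.1 24.3 39.4
0.7 21.6 -41.0 24.8 43.8
0.62 22.9 -45.9 25.0 48.2
0.54 24.2 -50.8 25.0 52.5
0.46 25.3 -55.6 24.6 56.7
```

View pics/s2.png

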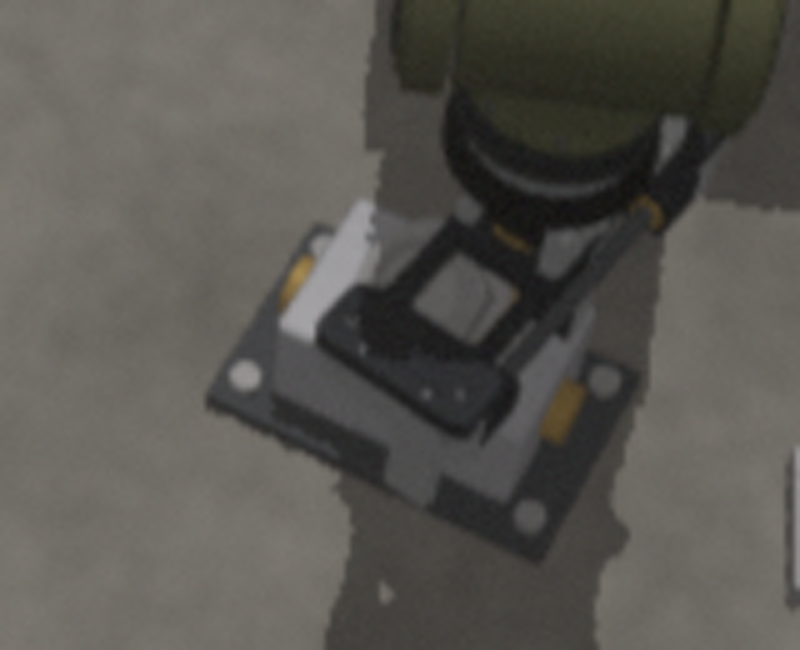

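View pics/t2.png

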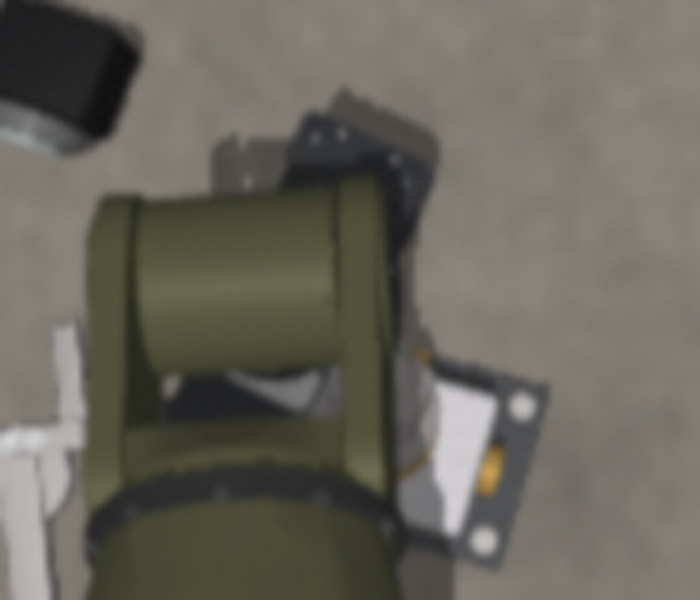

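The finger is behind the lug with no contact. Pushing the first part of the arc.

{"name": "servo_tool", "arguments": {"motion": [5.5, 0.3, 8.3, 0, 7.6, -3.7, 11.5, 5, 9.6, -8, 14.4, 10.3, 11.5, -12.4, 16.9, 15.4, 13.3, -17, 19, 20.4, 15.1, -21.7, 20.8, 25.3, 16.9, -26.5, 22.3, 30, 16.9, -26.5, 22.3, 30]}}

```text
time_s: 3.55
ee_pos: [0.5993, 0.0428, 0.0857]
eef_rot: [2.888, 1.569, 1.909]
force: [-3.7, 6.0, 0.2]
grip_width: 0.0938
```

Run:
```python
from h import *
p,R,o=tool(); print(o["time_s"],p,o["force"].round(2),o["moment"].round(2)); 
c=snap("scene",3); crop(c,240,130,400,260,5,"pics/s3.png")
F=[.94,.86,.78,.7,.62,.54,.5,.46,.42,.38]
for f,r in zip(F,rows(p,R,[lugtarget(f) for f in F])): print(f,*r)
```

```text
3.55 [0.59931921 0.04282094 0.08569756] [-3.73  5.99  0.16] [ 1.07  0.5  -0.03]
0.94 -0.0 -0.8 0.7 0.0
0.86 1.6 -4.4 4.1 4.7
0.78 3.2 -8.2 7.3 9.3
0.7 4.6 -12.2 10.2 13.8
0.62 6.0 -16.3 12.8 18.2
0.54 7.2 -20.5 15.2 22.5
0.5 7.8 -22.7 16.3 24.6
0.46 8.3 -24.9 17.4 26.7
0.42 8.8 -27.1 18.3 28.8
0.38 9.3 -29.4 19.2 30.8
```

View pics/s3.png

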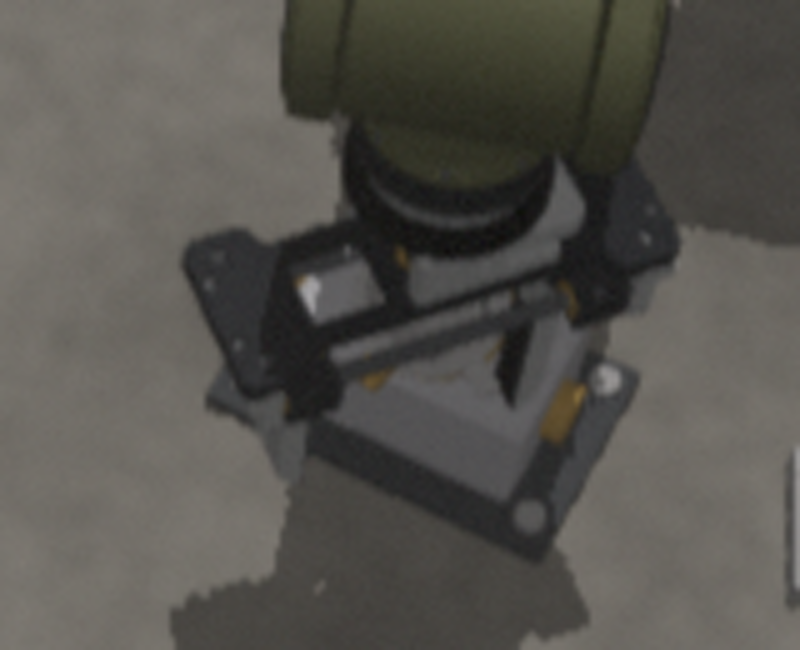

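The push force is about 7 N, as expected for the lug. Continuing to about 0.5.

{"name": "servo_tool", "arguments": {"motion": [1.6, -4.4, 4.1, 4.7, 3.2, -8.2, 7.3, 9.3, 4.6, -12.2, 10.2, 13.8, 6, -16.3, 12.8, 18.2, 7.2, -20.5, 15.2, 22.5, 7.8, -22.7, 16.3, 24.6, 7.8, -22.7, 16.3, 24.6]}}

```text
time_s: 4.47
ee_pos: [0.5898, 0.0169, 0.0779]
eef_rot: [2.864, 1.569, 1.456]
force: [-0.1, 7.2, -0.9]
grip_width: 0.094
```

Run:
```python
from h import *
p,R,o=tool(); print(o["time_s"],p,o["force"].round(2),o["moment"].round(2)); 
F=[.54,.5,.46,.42,.38,.34,.3]
for f,r in zip(F,rows(p,R,[lugtarget(f) for f in F])): print(f,*r)
```

```text
4.475 [0.58982978 0.01694013 0.07786016] [-0.13  7.19 -0.94] [ 1.37  0.05 -0.06]
0.54 -0.6 1.2 -1.6 -2.1
0.5 -0.0 -0.3 0.3 0.0
0.46 0.5 -1.9 2.1 2.1
0.42 1.0 -3.5 3.9 4.2
0.38 1.5 -5.2 5.7 6.3
0.34 1.9 -6.9 7.4 8.3
0.3 2.3 -8.7 9.1 10.4
```

{"name": "servo_tool", "arguments": {"motion": [0.5, -1.9, 2.1, 2.1, 0.5, -1.9, 2.1, 2.1]}}

```text
time_s: 4.72
ee_pos: [0.5884, 0.0147, 0.0774]
eef_rot: [2.734, 1.569, 1.289]
force: [0.7, 8.1, -2.8]
grip_width: 0.094
```

{"name": "servo_tool", "arguments": {"motion": [0.5, -1.6, 1.8, 2, 0.5, -1.6, 1.8, 2]}}

```text
time_s: 4.97
ee_pos: [0.5872, 0.0129, 0.077]
eef_rot: [2.649, 1.569, 1.17]
force: [0.3, 10.1, -2.2]
grip_width: 0.0941
```

{"name": "servo_tool", "arguments": {"motion": [0.4, -1.5, 1.6, 2, 0.4, -1.5, 1.6, 2]}}

```text
time_s: 5.22
ee_pos: [0.5858, 0.0117, 0.0767]
eef_rot: [2.817, 1.568, 1.303]
force: [0.4, 13.7, -1.0]
grip_width: 0.0936
```

Run:
```python
from h import *
p,R,o=tool(); print(o["time_s"],p,o["force"].round(2),o["moment"].round(2)); 
F=[.42,.38,.34,.3]
for f,r in zip(F,rows(p,R,[lugtarget(f) for f in F])): print(f,*r)
c=snap("scene",4); crop(c,270,150,380,240,7,"pics/s4.png")
```

```text
5.225 [0.5858088  0.01173477 0.07668684] [ 0.35 13.7  -1.02] [ 2.43  0.   -0.14]
0.42 -0.1 1.2 -0.7 -1.9
0.38 0.3 -0.3 1.2 0.2
0.34 0.8 -1.8 3.1 2.2
0.3 1.2 -3.4 5.0 4.3
```

View pics/s4.png

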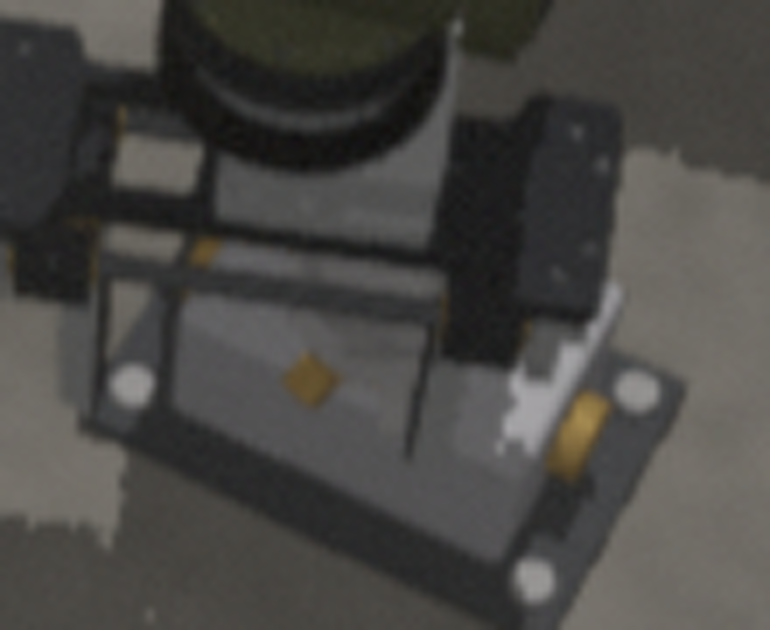

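Force rose to about 14 N, which is above the 8 N drag and below the 22 N seal drag. That means the cap is hand-tight. Backing off, lifting and looking.

{"name": "servo_tool", "arguments": {"motion": [-2, 2, -8, -2, -4, 6, -16, -4, -50, 6, -16, -4, -100, 6, -16, -4, -120, 6, -16, -4, -120, -60, -16, -4, -120, -120, -16, -4, -120, -160, -16, -4, -120, -160, -16, -4]}}

```text
time_s: 6.4
ee_pos: [0.4236, 0.017, 0.1973]
eef_rot: [1.268, 1.569, -0.176]
force: [0.6, 0.2, 0.0]
grip_width: 0.0938
```

Run:
```python
from h import *
p,R,o=tool(); print(o["time_s"],p,R[:,2].round(2),o["qpos"].round(2),o["force"].round(2)); 
c=snap("scene",5); crop(c,275,160,375,245,8,"pics/s5.png")
c=snap("top",5); crop(c,195,200,280,270,9,"pics/t5.png")
```

```text
6.4 [0.42358576 0.01695308 0.19733071] [ 0.13 -0.99  0.  ] [-0.05  0.02  1.86 -0.    1.25  1.4 ] [0.59 0.24 0.02]
```

View pics/s5.png

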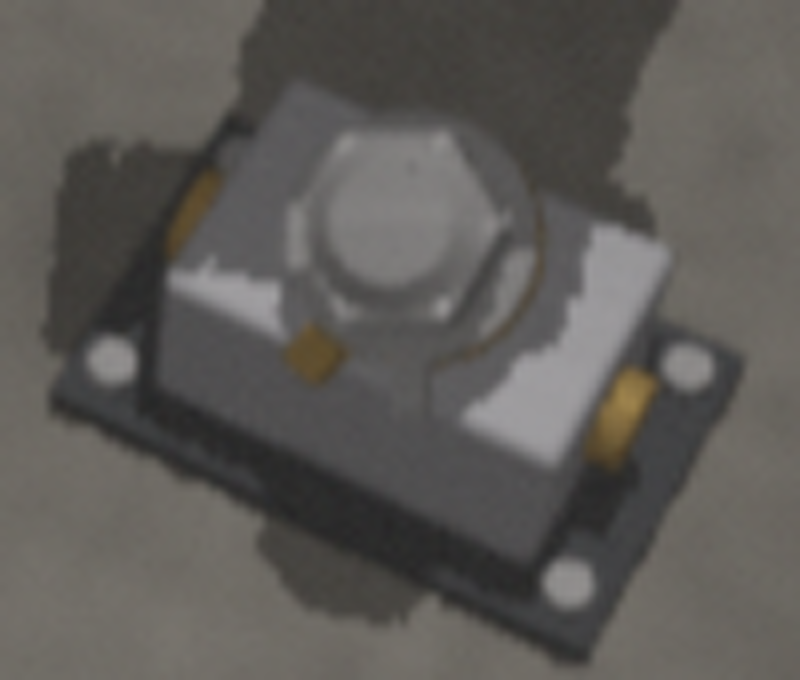

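View pics/t5.png

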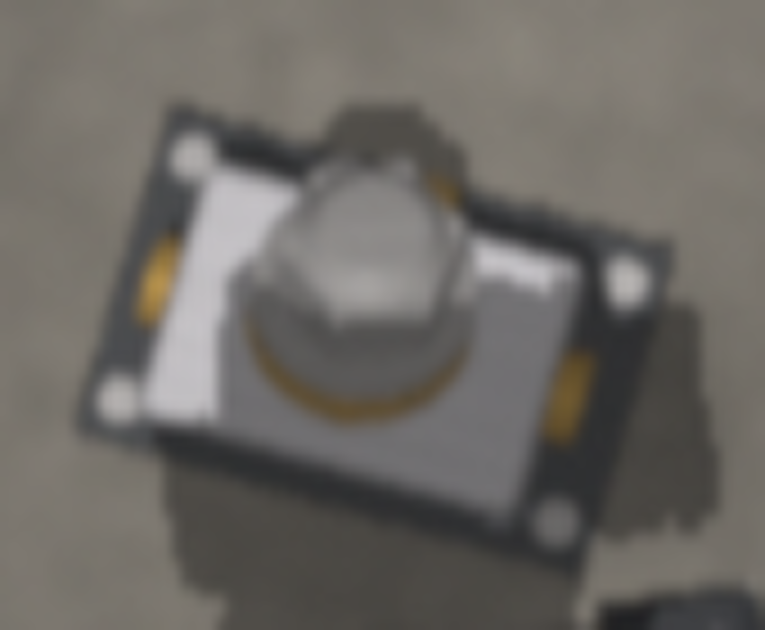

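Run:
```python
from h import *
s=load("scene",5);t=load("top",5)
off=lambda pts,x0,y0,k:np.array(pts)/k+[x0,y0]-0.5+0.5/k
O,sx,Y,az=frame(*OUT)
def rayplane(c,uv,z):
    R,tt=RT(c); d=np.array([(uv[0]-c["cx"])/c["fx"],(uv[1]-c["cy"])/c["fy"],1])@R; o=-R.T@tt
    k=((O+az*z-o)@az)/(d@az); return o+d*k
def show(c,pts,o,z):
    Q=[]
    for p in pts:
        q=rayplane(c,off([p],*o)[0],z)-O; Q.append((q@sx,q@Y))
    Q=np.array(Q); m=Q.mean(0); print("centre",m.round(4)); d=Q-m
    print(" r",np.hypot(*d.T).round(4)," ang deg",np.degrees(np.arctan2(d[:,1],d[:,0])).round(1))
show(s,[(345,133),(446,133),(512,221),(450,318),(343,318),(290,224)],(275,160,8),.070)
# hex upper rim in top view: corners
show(t,[(322,300),(318,175),(372,155),(470,225),(435,318),(262,245)],(195,200,9),.066)
for p in [(428,385),(428,412)]:
    q=rayplane(s,off([p],275,160,8)[0],.038)-O; print(np.hypot(q@sx,q@Y),np.arctan2(q@Y,q@sx))
```

```text
centre [0.0014 0.0002]
 r [0.0276 0.0266 0.0295 0.0279 0.0278 0.0279]  ang deg [-124.8  177.4  116.4   54.8   -4.7  -65.5]
centre [0.0039 0.0038]
 r [0.0248 0.0242 0.0279 0.0315 0.0338 0.0294]  ang deg [ 167.9   49.5   11.1  -65.  -126.2  114.4]
0.041321780802889334 0.5316306389560812
0.04846002168728052 0.5192970892676166
```

Run:
```python
from h import *
im=cv2.imread("pics/s5.png")
s=load("scene",5);x0,y0,k=275,160,8
g=s["color"][160:245,275:375,::-1]
g=cv2.resize(g,None,fx=8,fy=8,interpolation=cv2.INTER_CUBIC).astype(float)
g=np.clip((g-40)*1.8,0,255).astype(np.uint8); cv2.imwrite("pics/s5c.png",g)
t=load("top",5); g=cv2.resize(t["color"][205:245,215:255,::-1],None,fx=15,fy=15,interpolation=cv2.INTER_CUBIC).astype(float)
cv2.imwrite("pics/t5c.png",np.clip((g-60)*1.8,0,255).astype(np.uint8))
```

```text
(no output)
```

View pics/s5c.png

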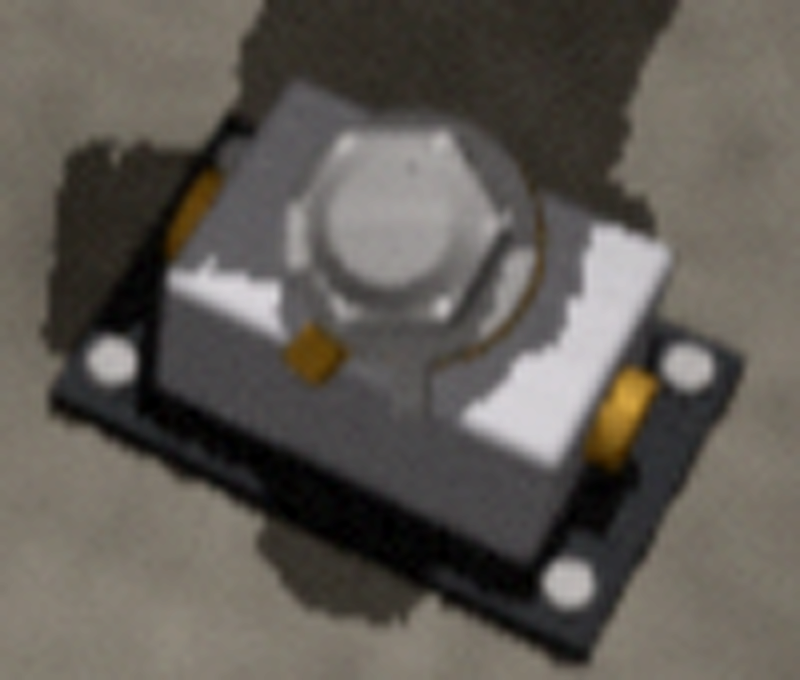

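View pics/t5c.png

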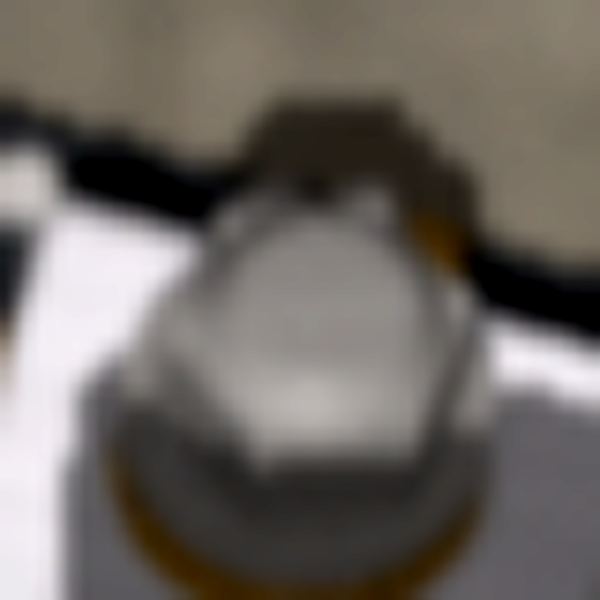

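Run:
```python
from h import *
t=load("top",5);s=load("scene",5)
O,sx,Y,az=frame(*OUT)
O=O+.0014*sx+.0002*Y; print("O",O)
L=25.6
for a in (L+150,L-150,L+90,L-90):
    P=O+az*.070+.0277*(np.cos(np.radians(a))*sx+np.sin(np.radians(a))*Y)
    u=proj(t,P)[0]; print("top",a,((u-[215,205]+.5)*15).round(0))
for a in range(0,360,60): 
    P=O+az*.070+.0277*(np.cos(np.radians(a+55.6))*sx+np.sin(np.radians(a+55.6))*Y)
    print("scene",((proj(s,P)[0]-[275,160]+.5)*8).round(0))
# collar lowest edge in top: 
a=np.linspace(0,6.28,60); C=O+az*.018+.034*(np.outer(np.cos(a),sx)+np.outer(np.sin(a),Y)); u=(proj(t,C)-[195,200]+.5)*9; print("top collar z18 edge x",u[:,0].min(),u[:,0].max(),"ymax",u[:,1].max())
```

```text
O [0.52442049 0.05065715 0.0693    ]
top 175.6 [267. 453.]
top -124.4 [427. 435.]
top 115.6 [165. 342.]
top -64.4 [481. 307.]
scene [451. 317.]
scene [506. 223.]
scene [452. 131.]
scene [345. 133.]
scene [291. 226.]
scene [344. 318.]
top collar z18 edge x 248.05270523800064 474.9161539005669 ymax 428.60301080060043
```

The picture shows the lug at about (410,390), just left of the edge at (428,400). The hexagon corners give a lug angle of 0.447 rad, so the cap is hand-tight and clear. Next is the wrench.

Run:
```python
from h import *
p,R,o=tool()
hd=.1067+np.pi/2
for r in rows(p,R,[((.4736,.25,.06),hd),((.4736,.25,.004),hd)]): print(*r)
```

```text
137.1 77.0 -225.1 -178.8
193.1 76.9 -225.1 -178.8
```

{"name": "servo_tool", "arguments": {"motion": [0, 10, -40, -10.5, 0, 20, -80, -21, 0, 35, -120, -31.5, 0, 50, -170, -42, 20, 77, -225, -52.5, 40, 77, -225, -63, 60, 77, -225, -73.5, 80, 77, -225, -84, 100, 77, -225, -94.5, 120, 77, -225, -105, 137, 77, -225, -115.5, 137, 77, -225, -126, 137, 77, -225, -136.5, 137, 77, -225, -147, 137, 77, -225, -157.5, 137, 77, -225, -168, 137, 77, -225, -178.8, 137, 77, -225, -178.8, 137, 77, -225, -178.8]}}

```text
time_s: 8.88
ee_pos: [0.473, 0.2501, 0.059]
eef_rot: [1.951, 1.571, -2.66]
force: [-0.3, 0.6, -0.1]
grip_width: 0.0941
```

Run:
```python
from h import *
p,R,o=tool(); print(o["time_s"],p,R[:,2].round(3),o["qpos"].round(2),o["force"].round(2)); 
c=snap("scene",6); crop(c,370,140,460,260,5,"pics/s6.png")
for r in rows(p,R,[((.4736,.25,.004),.1067+np.pi/2)]): print(*r)
```

```text
8.875 [0.47300163 0.25013081 0.05899849] [-0.101  0.995 -0.   ] [ 0.42  0.44  1.7  -0.    1.   -1.25] [-0.32  0.6  -0.1 ]
55.0 -0.6 -0.2 -0.3
```

View pics/s6.png

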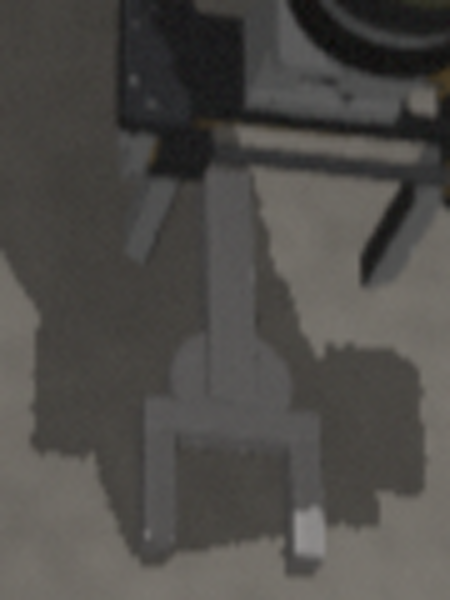

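{"name": "servo_tool", "arguments": {"motion": [40, -0.5, -0.2, -0.3, 55, -0.5, -0.2, -0.3, 55, -0.5, -0.2, -0.3]}}

```text
time_s: 9.3
ee_pos: [0.4728, 0.2496, 0.0038]
eef_rot: [1.874, 1.569, -2.729]
force: [-0.7, 0.0, -0.0]
grip_width: 0.0943
```

{"name": "servo_tool", "arguments": {"motion": [0, 0, 0, 0, 0, 0, 0, 0, 0, 0, 0, 0, 0, 0, 0, 0, 0, 0, 0, 0], "gripper": 0.0, "force": 8}}

```text
time_s: 9.93
ee_pos: [0.4732, 0.2498, 0.0044]
eef_rot: [-0.999, 1.571, 0.683]
force: [0.6, -0.3, 0.3]
grip_width: 0.0476
```

{"name": "servo_tool", "arguments": {"motion": [0, 0, 0, 0, 0, 0, 0, 0, 0, 0, 0, 0, 0, 0, 0, 0]}}

```text
time_s: 10.42
ee_pos: [0.4731, 0.2498, 0.0043]
eef_rot: [1.274, 1.571, 2.955]
force: [-0.8, 0.2, 0.1]
grip_width: 0.0217
```

Run:
```python
from h import *
p,R,o=tool(); print(o["time_s"],p,R.round(3),o["qpos"].round(2),o["force"].round(2),o["grip_width"]) 
# arc: grip centre in wrench coords (-97,~+8): pivot at tips (25,0)
for a in (6,12,18,24,30,33):
    a_=np.radians(a); r=np.array([-.122,.008]); c,s=np.cos(-a_),np.sin(-a_)
    q=np.array([c*r[0]-s*r[1], s*r[0]+c*r[1]])-r; print(a,"fwd mm",(q[0]*1000).round(1),"up",(q[1]*1000).round(1))
```

```text
10.425 [0.47312716 0.24979616 0.00432304] [[-0.    -0.994 -0.111]
 [ 0.    -0.111  0.994]
 [-1.     0.     0.   ]] [ 0.42  0.52  1.73  0.    0.89 -1.26] [-0.76  0.21  0.13] 0.021693105740322422
6 fwd mm 1.5 up 12.7
12 fwd mm 4.3 up 25.2
18 fwd mm 8.4 up 37.3
24 fwd mm 13.8 up 48.9
30 fwd mm 20.3 up 59.9
33 fwd mm 24.0 up 65.2
```

Gripped (21.7 mm). I'll lift along an arc so that the tips stay on the bench and the wrench pivots nose-down in the soft grip.

{"name": "servo_tool", "arguments": {"motion": [-6, -0.5, 0, 0, -12.7, -1.5, 0, 0, -19, -3, 0, 0, -25.2, -4.3, 0, 0, -31, -6.3, 0, 0, -37.3, -8.4, 0, 0, -43, -11, 0, 0, -48.9, -13.8, 0, 0, -57, -18.5, 0, 0, -57, -18.5, 0, 0]}}

```text
time_s: 11.68
ee_pos: [0.4922, 0.252, 0.0621]
eef_rot: [-1.269, 1.569, 0.413]
force: [0.9, -0.5, -3.3]
grip_width: 0.0219
```

Run:
```python
from h import *
p,R,o=tool(); print(o["time_s"],p,o["force"].round(2),o["moment"].round(2),o["grip_width"]) 
c=snap("scene",7); crop(c,350,140,450,260,5,"pics/s7.png")
c=snap("top",7); crop(c,120,180,220,300,5,"pics/t7.png")
```

```text
11.675 [0.49222981 0.25196986 0.06211164] [ 0.92 -0.54 -3.32] [ 0.1  -0.21  0.  ] 0.021864403209898745
```

View pics/s7.png

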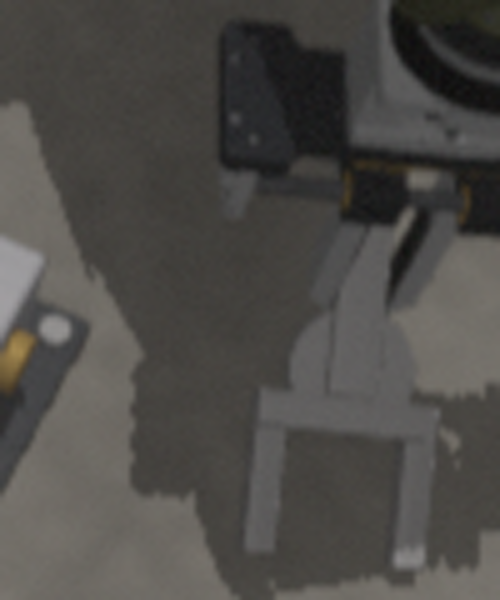

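View pics/t7.png

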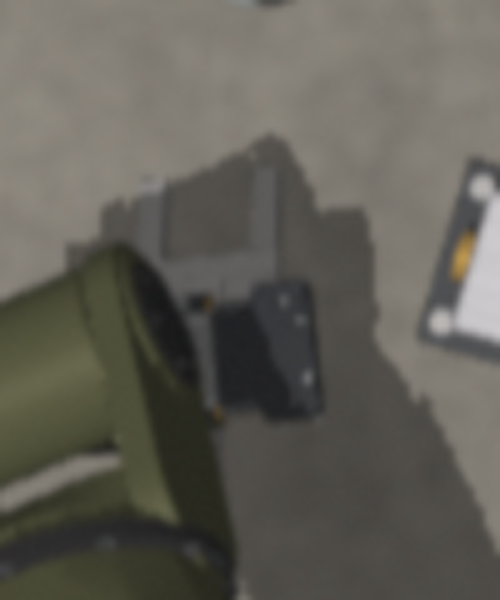

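Run:
```python
from h import *
c=load("scene",7); P=cloud(c)
for nm,(x,y) in dict(tipR=(260,540),tipL=(413,545),armR=(266,450),armL=(415,455),bar=(340,412),bar2=(290,408),bar3=(400,418),hand=(365,300),hand2=(372,260)).items():
    u,v=int(x/5+350),int(y/5+140); print(nm,np.median(P[v-1:v+2,u-1:u+2].reshape(-1,3),0).round(4))
c=load("top",7); P=cloud(c)
for nm,(x,y) in dict(tipR=(262,190),tipL=(152,205),barR=(260,262),barL=(170,270)).items():
    u,v=int(x/5+120),int(y/5+180); print(nm,np.median(P[v-1:v+2,u-1:u+2].reshape(-1,3),0).round(4))
```

```text
tipR [0.5992 0.2319 0.016 ]
tipL [0.5869 0.296  0.0185]
armR [0.565  0.2261 0.0348]
armL [0.5543 0.2891 0.0378]
bar [0.5429 0.2547 0.0433]
bar2 [0.5452 0.2332 0.0446]
bar3 [0.5402 0.28   0.0457]
hand [0.5007 0.2553 0.0705]
hand2 [0.4861 0.2533 0.0795]
tipR [0.5862 0.2318 0.0238]
tipL [0.5781 0.2939 0.0224]
barR [0.5459 0.226  0.0452]
barL [0.5407 0.2761 0.0443]
```

The wrench is about 28.5° nose-down with its tips on the bench. Now a hard grip, then lift.

{"name": "servo_tool", "arguments": {"motion": [0, 0, 0, 0, 0, 0, 0, 0, 0, 0, 0, 0], "force": 60}}

```text
time_s: 12.15
ee_pos: [0.4915, 0.2518, 0.0613]
eef_rot: [-1.131, 1.571, 0.55]
force: [0.6, 0.8, -1.7]
grip_width: 0.0214
```

{"name": "servo_tool", "arguments": {"motion": [-20, 0, 0, 0, -60, 0, 0, 0, -110, 0, 0, 0, -160, 0, 0, 0, -160, 0, 0, 0]}}

```text
time_s: 12.78
ee_pos: [0.4925, 0.2523, 0.2248]
eef_rot: [-1.264, 1.565, 0.417]
force: [0.5, -0.5, -4.0]
grip_width: 0.0211
```

Run:
```python
from h import *
p,R,o=tool(); print(o["time_s"],p,o["force"].round(2),o["moment"].round(2),o["grip_width"]) 
c=snap("scene",8); crop(c,350,140,450,260,5,"pics/s8.png")
c=snap("top",8); crop(c,120,180,220,300,5,"pics/t8.png")
```

```text
12.775 [0.49253262 0.25226637 0.22483108] [ 0.5  -0.48 -4.  ] [ 0.03 -0.01  0.  ] 0.021122830742722663
```

View pics/s8.png

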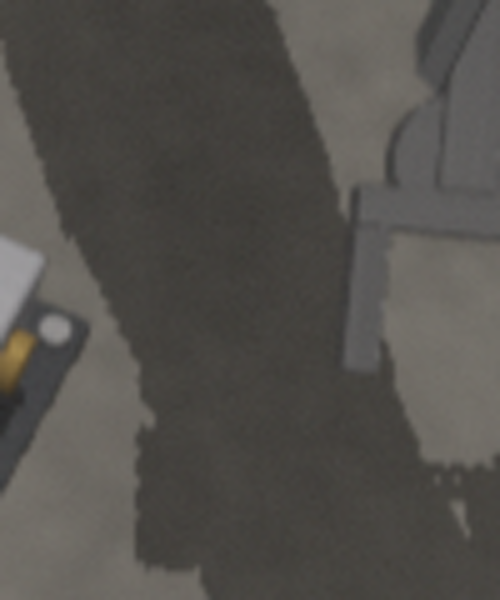

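View pics/t8.png

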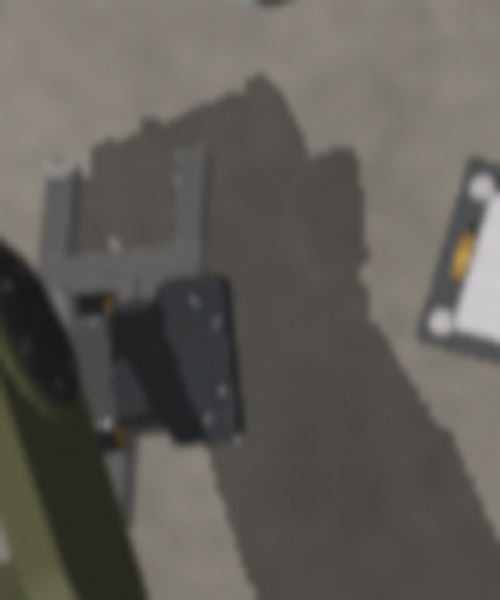

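```bash
cat >> h.py <<'E'
def wplane(c,p,R,lo=.045,hi=.125):
    """head plane: points ahead of TCP along -tool y, between lo and hi"""
    P=cloud(c); d=P-p; f=d@(-R[:,1]); l=d@R[:,2]; u=d[...,2]
    m=(f>lo)&(f<hi)&(abs(l)<.045)&(u>-.09)&(u<.06)
    q=np.c_[f[m],l[m],u[m]]
    for _ in range(6):
        A=np.c_[q[:,0],q[:,1],np.ones(len(q))]; k=np.linalg.lstsq(A,q[:,2],rcond=None)[0]; r=q[:,2]-A@k
        q=q[abs(r)<max(.004,1.5*np.std(r))]
    return np.degrees(np.arctan(-k[0])),np.degrees(np.arctan(k[1])),k,len(q),q
E
python3 - <<'E'
from h import *
p,R,o=tool()
for n in("scene","top"):
    a,b,k,N,q=wplane(load(n,8),p,R); print(n,"pitch",a,"roll",b,k.round(4),N,"f",q[:,0].max().round(4),"l",q[:,1].min().round(4),q[:,1].max().round(4))
    
p7=np.array([.49223,.25197,.06211])
for n in("scene","top"):
    a,b,k,N,q=wplane(load(n,7),p7,R); print(n,"pitch",a,"roll",b,k.round(4),N,"f",q[:,0].max().round(4),"l",q[:,1].min().round(4),q[:,1].max().round(4))
E
```

```text
scene pitch 28.17087733054622 roll 0.39457591375638296 [-0.5355  0.0069  0.0152] 783 f 0.1091 l -0.0399 0.0394
top pitch 29.04620053945217 roll 0.08394357080719969 [-0.5554  0.0015  0.0134] 403 f 0.1084 l -0.0386 0.0402
scene pitch 34.02266093993525 roll -0.2660939369091079 [-0.6751 -0.0046  0.0173] 706 f 0.1248 l -0.0446 0.0446
top pitch 34.159240635966825 roll 0.5855775208966036 [-0.6786  0.0102  0.018 ] 353 f 0.1247 l -0.0449 0.0446
```

```bash
cat >> h.py <<'E'
def wtarget(th,z,pitch,bx=-.003,by=0.0005,piv=(-.0975,.012),out=OUT):
    """th: wrench x angle in outlet frame (rad); z: underside height on axis"""
    O,sx,Y,az=frame(*out)
    xw=np.cos(th)*sx+np.sin(th)*Y; hd=np.arctan2(xw[1],xw[0])
    f=np.array([np.cos(hd),np.sin(hd),0]); U=np.array([0,0,1.])
    x=f*np.cos(pitch)-U*np.sin(pitch); zz=f*np.sin(pitch)+U*np.cos(pitch)
    mid=O+az*(z+.008)+xw*bx+Y*by
    pv=mid-x*(-piv[0])+zz*(piv[1]-.008)
    return pv-[0,0,.0077],hd+np.pi/2
E
python3 - <<'E'
from h import *
p,R,o=tool(); a=np.radians(28.6); th=np.radians(-4.4)
T=[wtarget(th,z,a) for z in (.110,.085,.045)]
for t,r in zip(T,rows(p,R,T)): print(t[0].round(4),*r)
E
```

```text
[0.4995 0.0661 0.2162] 4.3 12.1 -185.4 27.5
[0.4875 0.0695 0.1945] 25.9 23.6 -180.6 27.5
[0.4683 0.075  0.1599] 60.6 42.1 -173.0 27.5
```

{"name": "servo_tool", "arguments": {"motion": [0, 4, -50, 9, 0, 8, -100, 18, 2, 11, -150, 27, 4, 12, -185.5, 27.5, 4, 12, -185.5, 27.5, 4, 12, -185.5, 27.5, 4, 12, -185.5, 27.5]}}

```text
time_s: 13.75
ee_pos: [0.4999, 0.0669, 0.2167]
eef_rot: [1.894, 1.57, 3.097]
force: [0.1, 0.3, -3.9]
grip_width: 0.0213
```

Run:
```python
from h import *
p,R,o=tool(); print(o["time_s"],p,o["qpos"].round(2),o["force"].round(2),o["moment"].round(2),o["grip_width"]) 
c=snap("scene",9); crop(c,265,130,385,240,6,"pics/s9.png"); print([x for x in wplane(c,p,R)[:4]])
c=snap("top",9); crop(c,190,180,290,280,6,"pics/t9.png"); print([x for x in wplane(c,p,R)[:4]])
```

```text
13.75 [0.49985052 0.06690369 0.21672897] [ 0.06  0.19  1.63  0.    1.32 -1.14] [ 0.06  0.33 -3.93] [ 0.06 -0.06  0.03] 0.021289638731412302
[np.float64(28.294363194548474), np.float64(0.06215792331888844), array([-0.53831763,  0.00108486,  0.00970076]), 675]
[np.float64(28.203887213146746), np.float64(0.00149297620228892), array([-5.36282649e-01,  2.60573504e-05,  9.98560665e-03]), 346]
```

View pics/s9.png

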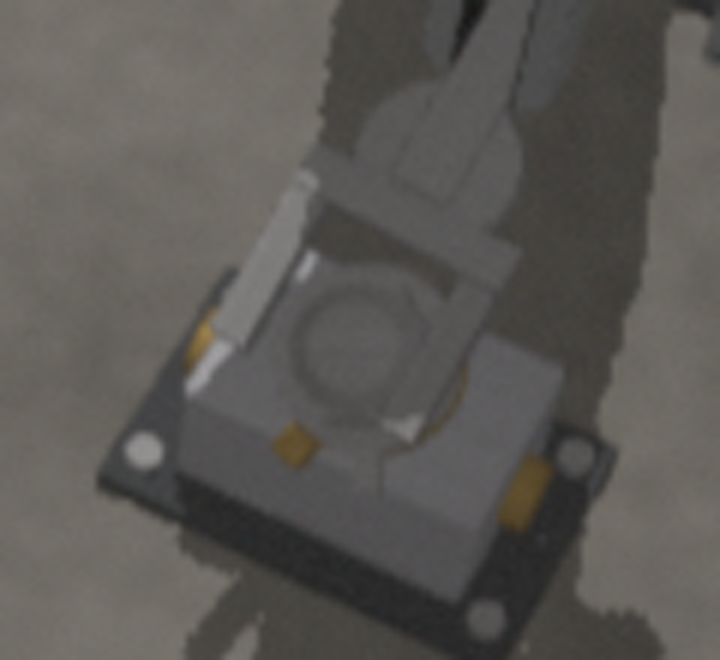

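View pics/t9.png

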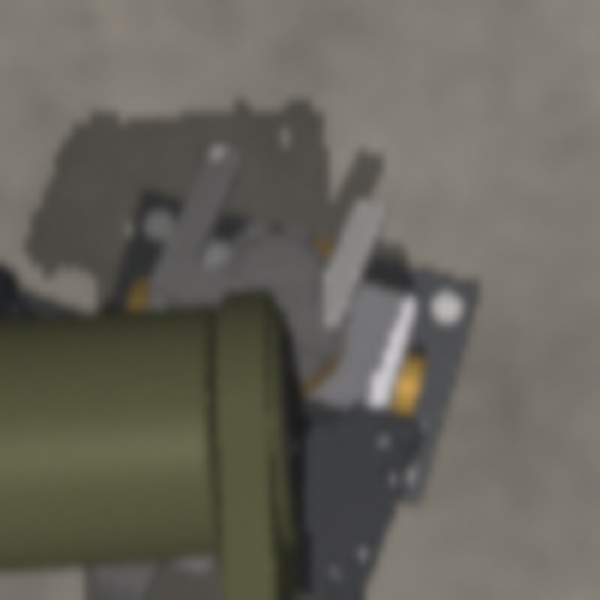

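The jaws straddle the cap top in both views, hovering over it. Descending along the axis in stages.

Run:
```python
from h import *
p,R,o=tool(); a=np.radians(28.4); th=np.radians(-4.4)
Z=(.100,.09,.085,.08,.075,.07,.065,.06,.055,.05,.047)
for z,r in zip(Z,rows(p,R,[wtarget(th,z,a) for z in Z])): print(z,*r)
```

```text
0.1 9.8 5.3 -1.3 0.0
0.09 18.5 10.3 -1.7 0.0
0.085 22.8 12.8 -1.9 0.0
0.08 27.2 15.2 -2.1 0.0
0.075 31.5 17.7 -2.4 0.0
0.07 35.8 20.2 -2.6 0.0
0.065 40.1 22.7 -2.8 0.0
0.06 44.5 25.2 -3.0 0.0
0.055 48.8 27.7 -3.2 0.0
0.05 53.1 30.2 -3.5 0.0
0.047 55.7 31.7 -3.6 0.0
```

{"name": "servo_tool", "arguments": {"motion": [9.8, 5.3, -1.3, 0, 18.5, 10.3, -1.7, 0, 22.8, 12.8, -1.9, 0, 27.2, 15.2, -2.1, 0, 31.5, 17.7, -2.4, 0, 31.5, 17.7, -2.4, 0]}}

```text
time_s: 14.6
ee_pos: [0.4826, 0.0703, 0.1856]
eef_rot: [1.935, 1.57, 3.136]
force: [0.6, 0.2, -4.3]
grip_width: 0.0213
```

Run:
```python
from h import *
p,R,o=tool(); print(o["time_s"],p,o["force"].round(2),o["moment"].round(2)) 
c=snap("scene",10); crop(c,265,130,385,240,6,"pics/s10.png"); print([x for x in wplane(c,p,R)[:3]])
```

```text
14.6 [0.48255045 0.07028007 0.18563596] [ 0.63  0.22 -4.29] [ 0.03 -0.09  0.01]
[np.float64(39.673131733546796), np.float64(0.7979841189329983), array([-0.82942414,  0.01392835,  0.02553338])]
```

View pics/s10.png

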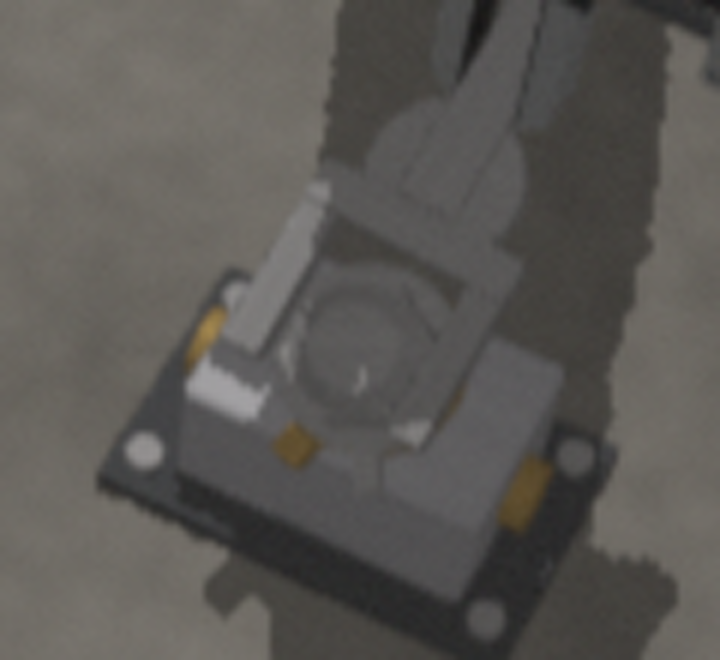

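No contact yet and the jaws bracket the hexagon. Continuing slowly.

{"name": "servo_tool", "arguments": {"motion": [4.3, 2.5, -0.2, 0, 8.6, 5, -0.4, 0, 8.6, 5, -0.4, 0]}}

```text
time_s: 15.02
ee_pos: [0.4776, 0.0717, 0.1769]
eef_rot: [1.979, 1.57, -3.103]
force: [-0.3, 0.0, -2.9]
grip_width: 0.0214
```

{"name": "servo_tool", "arguments": {"motion": [4.3, 2.5, -0.2, 0, 8.6, 5, -0.4, 0, 8.6, 5, -0.4, 0]}}

```text
time_s: 15.4
ee_pos: [0.4728, 0.0732, 0.1683]
eef_rot: [2.025, 1.57, -3.057]
force: [-0.2, 0.4, -4.0]
grip_width: 0.0213
```

Run:
```python
from h import *
p,R,o=tool(); print(o["time_s"],p,o["force"].round(2),o["moment"].round(2)) 
c=snap("scene",11); crop(c,265,130,385,240,6,"pics/s11.png")
c=snap("top",11); crop(c,190,180,290,280,6,"pics/t11.png")
```

```text
15.4 [0.4728388  0.07315447 0.16831838] [-0.17  0.35 -4.03] [ 0.08 -0.07  0.03]
```

View pics/s11.png

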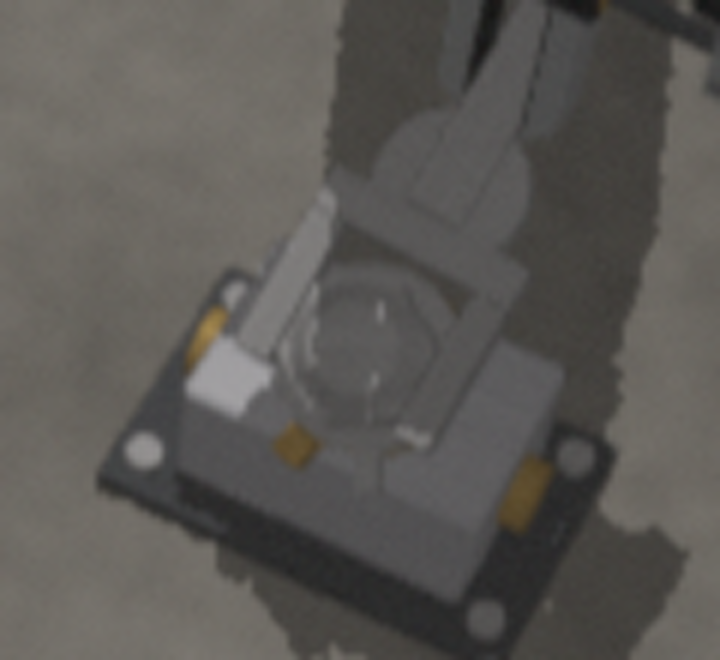

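View pics/t11.png

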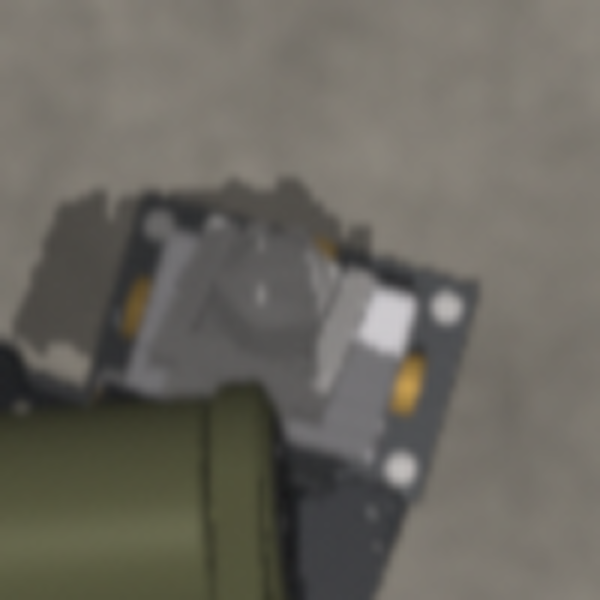

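{"name": "servo_tool", "arguments": {"motion": [4.3, 2.5, -0.2, 0, 7.5, 4.3, -0.3, 0, 7.5, 4.3, -0.3, 0]}}

```text
time_s: 15.88
ee_pos: [0.4688, 0.0744, 0.1609]
eef_rot: [1.972, 1.57, -3.11]
force: [-0.5, 0.1, -3.3]
grip_width: 0.0214
```

Run:
```python
from h import *
p,R,o=tool(); print(o["time_s"],p,o["force"].round(2),o["moment"].round(2)) 
c=snap("scene",12); crop(c,285,150,355,210,11,"pics/s12.png")
P=cloud(c); O,sx,Y,az=frame(*OUT)
q=P-O; z=q@az; x=q@sx; y=q@Y
m=(x>-.05)&(x<-.032)&(abs(y)<.035)&(z>.04)&(z<.09); print("bar top z",np.median(z[m]).round(4),m.sum())
for lo,hi,s in((.026,.04,"L"),(-.04,-.026,"R")):
    m=(x>-.02)&(x<.022)&(y>lo)&(y<hi)&(z>.045)&(z<.09); print(s,np.median(z[m]).round(4),m.sum(), np.polyfit(x[m],z[m],1))
```

```text
15.875 [0.46876892 0.07443482 0.16085792] [-0.47  0.07 -3.28] [ 0.06 -0.07 -0.01]
bar top z 0.0592 260
L 0.0614 140 [0.01748544 0.06081648]
R 0.0588 110 [0.01120319 0.0587187 ]
```

View pics/s12.png

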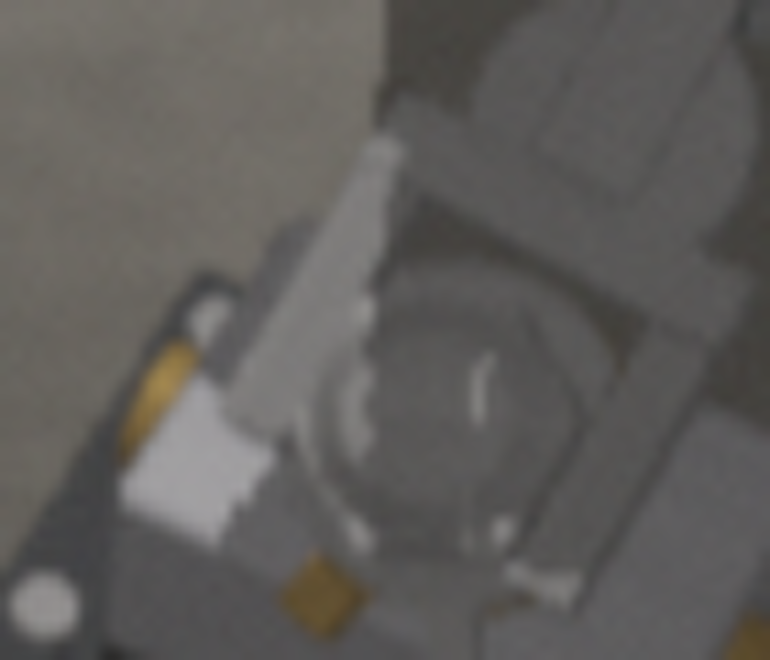

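The wrench is seated, with its underside at about 44 mm on the axis and the hexagon between the jaws. Next is the clockwise swing about the cap axis at a lower grip force.

```bash
cat > sw.py <<'E'
from h import *
np.set_printoptions(suppress=True)
import sys
O,sx,Y,az=frame(*OUT); O=O+.0005*Y
p00=np.array([.46877,.07443,.16086]); th0=np.radians(-4.4)
def swt(deg):
    d=np.radians(deg); Rr=Rn.from_rotvec(az*d).as_matrix()   # deg negative = clockwise
    pv=O+Rr@(p00+[0,0,.0077]-O); th=th0+d
    xw=np.cos(th)*sx+np.sin(th)*Y
    return pv-[0,0,.0077],np.arctan2(xw[1],xw[0])+np.pi/2
if __name__=="__main__":
    p,R,o=tool(); print(o["time_s"],p,o["force"].round(1),o["moment"].round(2),o["grip_width"])
    D=[float(a) for a in sys.argv[1:]]
    for d,r in zip(D,rows(p,R,[swt(d) for d in D])): print(d,*r)
E
python3 sw.py 0 -3 -6 -9 -12 -15
```

```text
15.925 [0.46892868 0.07440579 0.16106494] [ 0.2 -0.4 -2.2] [-0.01 -0.1  -0.01] 0.0215889359512705
0.0 0.2 0.2 -0.0 -0.0
-3.0 0.5 0.2 5.2 3.4
-6.0 0.9 -0.0 10.5 6.9
-9.0 1.4 -0.5 15.7 10.3
-12.0 2.0 -1.2 20.9 13.7
-15.0 2.8 -2.1 26.0 17.0
```

{"name": "servo_tool", "arguments": {"motion": [0.3, 0.2, 2.6, 1.7, 0.5, 0.2, 5.2, 3.4, 0.7, 0.1, 7.8, 5.2, 0.9, 0, 10.5, 6.9, 0.9, 0, 10.5, 6.9], "force": 30}}

```text
time_s: 16.55
ee_pos: [0.4728, 0.0841, 0.1602]
eef_rot: [-2.912, 1.57, -1.831]
force: [-1.4, -3.6, -2.4]
grip_width: 0.0219
```

```bash
python3 sw.py -6 -9 -12 -15 -18
```

```text
16.55 [0.47281637 0.08408089 0.1602193 ] [-1.4 -3.6 -2.4] [-0.87  0.11  0.16] 0.02187189666100481
-6.0 0.0 0.1 0.0 -0.1
-9.0 0.5 0.3 5.3 3.4
-12.0 1.2 0.2 10.5 6.7
-15.0 2.0 -0.1 15.7 10.1
-18.0 2.9 -0.6 20.8 13.4
```

{"name": "servo_tool", "arguments": {"motion": [0.3, 0.2, 2.6, 1.7, 0.5, 0.3, 5.3, 3.4, 0.9, 0.2, 7.9, 5, 1.2, 0.2, 10.5, 6.7, 1.2, 0.2, 10.5, 6.7]}}

```text
time_s: 17.18
ee_pos: [0.4772, 0.0928, 0.1588]
eef_rot: [3.092, 1.569, -2.228]
force: [-3.5, -8.5, -3.1]
grip_width: 0.0221
```

```bash
python3 sw.py -12 -15 -18 -21 -24
python3 - <<'E'
from h import *
c=snap("scene",13); crop(c,285,150,355,210,11,"pics/s13.png")
E
```

```text
17.175 [0.47718958 0.09278215 0.15878986] [-3.5 -8.5 -3.1] [-2.    0.66  0.26] 0.02209057387254165
-12.0 -0.2 0.1 0.7 0.0
-15.0 0.6 0.4 5.9 3.4
-18.0 1.5 0.4 11.1 6.7
-21.0 2.5 0.3 16.3 10.0
-24.0 3.7 -0.2 21.4 13.2
```

View pics/s13.png

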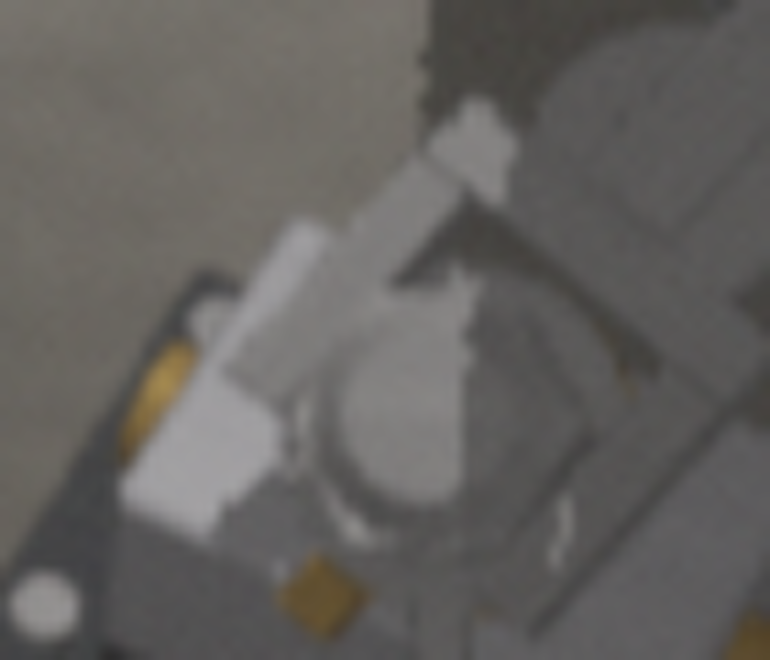

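Force is about 9 N, the cap has begun to turn and the jaws are still seated. Continuing.

{"name": "servo_tool", "arguments": {"motion": [0.2, 0.2, 3.3, 1.7, 0.6, 0.4, 5.9, 3.4, 1, 0.4, 8.5, 5, 1.5, 0.4, 11.1, 6.7, 1.5, 0.4, 11.1, 6.7]}}

```text
time_s: 17.85
ee_pos: [0.4831, 0.1021, 0.1573]
eef_rot: [-3.125, 1.568, -2.279]
force: [-4.0, -8.5, -1.8]
grip_width: 0.0224
```

```bash
python3 sw.py -18 -21 -24 -27 -30
python3 - <<'E'
from h import *
c=snap("scene",14); crop(c,285,150,355,210,11,"pics/s14.png")
E
```

```text
17.85 [0.48312724 0.10207203 0.15727234] [-4.  -8.5 -1.8] [-2.21  0.73  0.22] 0.022358990636329998
-18.0 -0.0 0.0 0.1 0.0
-21.0 1.0 0.5 5.2 3.3
-24.0 2.2 0.6 10.4 6.5
-27.0 3.5 0.6 15.5 9.7
-30.0 4.9 0.3 20.5 12.9
```

View pics/s14.png

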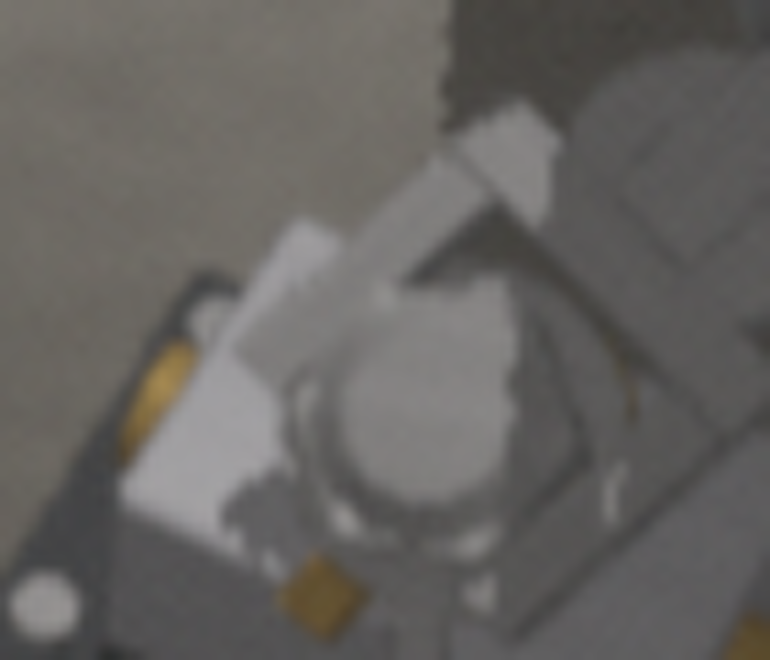

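{"name": "servo_tool", "arguments": {"motion": [0.5, 0.2, 2.6, 1.7, 1, 0.5, 5.2, 3.3, 1.6, 0.6, 7.8, 5, 2.2, 0.6, 10.4, 6.5, 2.2, 0.6, 10.4, 6.5]}}

```text
time_s: 18.52
ee_pos: [0.4895, 0.1103, 0.1551]
eef_rot: [-3.091, 1.568, -2.357]
force: [-3.3, -8.8, -1.3]
grip_width: 0.0228
```

```bash
python3 sw.py -24 -27 -30 -33 -36
python3 - <<'E'
from h import *
c=snap("scene",15); crop(c,285,150,355,210,11,"pics/s15.png")
E
```

```text
18.525 [0.48952648 0.11028583 0.15505015] [-3.3 -8.8 -1.3] [-2.    0.87  0.22] 0.0227647190271614
-24.0 -0.0 -0.0 -0.0 0.0
-27.0 1.3 0.5 5.0 3.2
-30.0 2.7 0.8 10.1 6.4
-33.0 4.2 0.8 15.1 9.5
-36.0 5.8 0.5 20.1 12.6
```

View pics/s15.png

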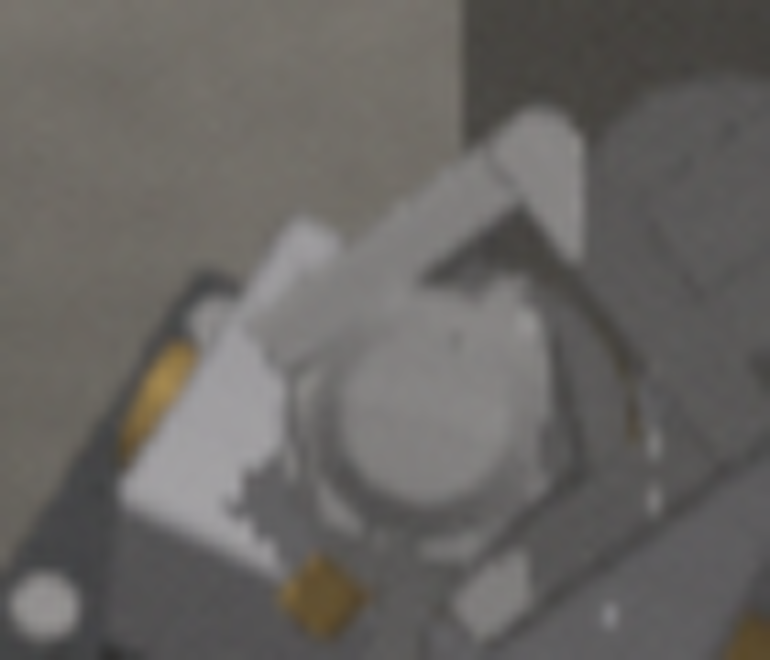

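{"name": "servo_tool", "arguments": {"motion": [0.6, 0.3, 2.5, 1.6, 1.3, 0.5, 5, 3.2, 2, 0.7, 7.5, 4.8, 2.7, 0.8, 10.1, 6.4, 2.7, 0.8, 10.1, 6.4]}}

```text
time_s: 19.2
ee_pos: [0.4965, 0.1176, 0.1524]
eef_rot: [-2.972, 1.568, -2.351]
force: [-3.0, -8.4, -1.8]
grip_width: 0.0231
```

```bash
python3 sw.py -30 -33 -36 -39
python3 - <<'E'
from h import *
c=snap("scene",16); crop(c,285,150,355,210,11,"pics/s16.png")
E
```

```text
19.2 [0.49652714 0.11764497 0.15239428] [-3.  -8.4 -1.8] [-1.97  0.9   0.25] 0.023103353062840823
-30.0 0.0 -0.0 -0.0 -0.0
-33.0 1.6 0.5 5.0 3.1
-36.0 3.2 0.9 10.0 6.2
-39.0 4.9 0.9 14.9 9.2
```

View pics/s16.png

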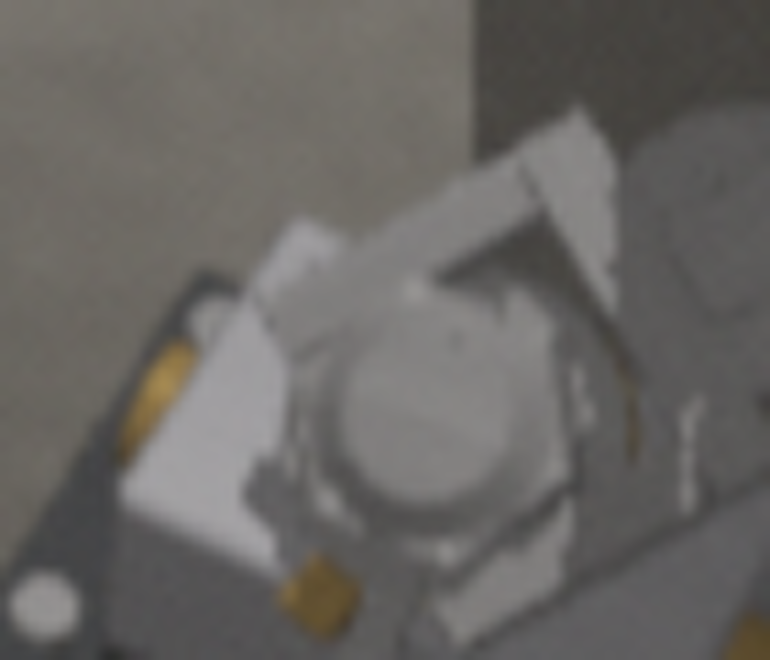

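{"name": "servo_tool", "arguments": {"motion": [0.8, 0.3, 2.5, 1.6, 1.6, 0.5, 5, 3.1, 1.6, 0.5, 5, 3.1]}}

```text
time_s: 19.62
ee_pos: [0.5002, 0.1211, 0.1508]
eef_rot: [-3.061, 1.568, -2.494]
force: [-3.4, -7.0, -0.3]
grip_width: 0.0229
```

{"name": "servo_tool", "arguments": {"motion": [0.8, 0.2, 2.5, 1.5, 0.8, 0.2, 2.5, 1.5]}}

```text
time_s: 19.88
ee_pos: [0.5021, 0.1226, 0.15]
eef_rot: [-3.086, 1.568, -2.544]
force: [-3.7, -7.0, -0.9]
grip_width: 0.0231
```

```bash
python3 sw.py -33 -36 -39 -42
python3 - <<'E'
from h import *
c=snap("scene",17); crop(c,285,150,355,210,11,"pics/s17.png")
E
```

```text
19.875 [0.50214068 0.12263146 0.14999081] [-3.7 -7.  -0.9] [-1.69  1.13  0.27] 0.023093877096762014
-33.0 -0.8 -0.4 -2.5 -1.5
-36.0 0.8 0.3 2.5 1.6
-39.0 2.5 0.8 7.4 4.6
-42.0 4.4 1.0 12.3 7.5
```

View pics/s17.png

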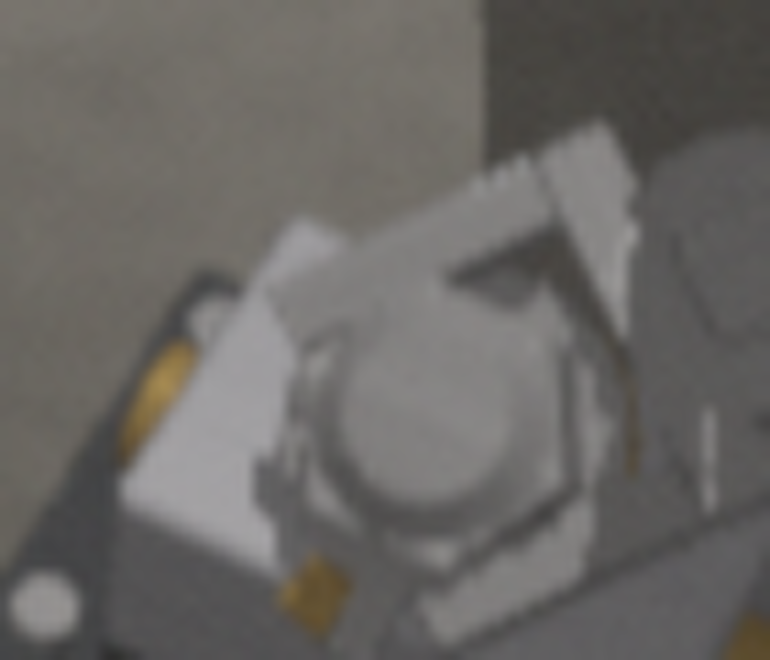

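{"name": "servo_tool", "arguments": {"motion": [0.8, 0.3, 2.5, 1.6, 1.6, 0.6, 5, 3.1, 1.6, 0.6, 5, 3.1]}}

```text
time_s: 20.3
ee_pos: [0.5055, 0.1253, 0.1481]
eef_rot: [-3.079, 1.566, -2.592]
force: [-9.6, -9.5, -0.4]
grip_width: 0.0234
```

```bash
python3 sw.py -37.5 -39 -40.5 -42
python3 - <<'E'
from h import *
c=snap("scene",18); crop(c,285,150,355,210,11,"pics/s18.png")
E
```

```text
20.3 [0.50551536 0.12529324 0.14814643] [-9.6 -9.5 -0.4] [-2.32  1.95  0.36] 0.02338884705252302
-37.5 -0.2 0.0 0.7 -0.0
-39.0 0.7 0.4 3.1 1.5
-40.5 1.6 0.6 5.6 3.0
-42.0 2.5 0.9 8.0 4.4
```

View pics/s18.png

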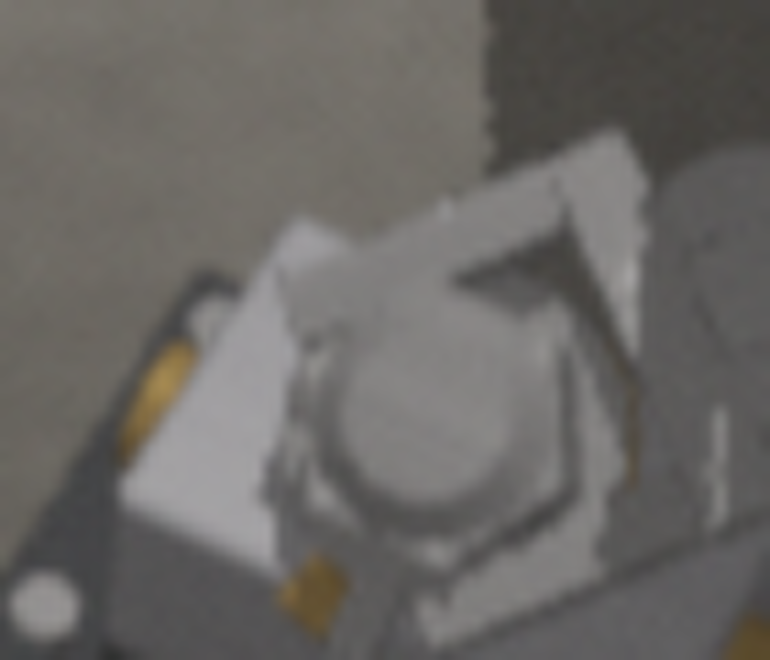

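{"name": "servo_tool", "arguments": {"motion": [0.4, 0.2, 1.8, 0.8, 0.7, 0.4, 3.1, 1.5, 0.7, 0.4, 3.1, 1.5]}}

```text
time_s: 20.72
ee_pos: [0.5075, 0.1266, 0.1473]
eef_rot: [-3.049, 1.564, -2.588]
force: [-12.6, -13.8, 2.2]
grip_width: 0.0238
```

```bash
python3 sw.py -39 -40.5 -36 -33 -30
python3 - <<'E'
from h import *
off=lambda pts,x0,y0,k:np.array(pts)/k+[x0,y0]-0.5+0.5/k
c=snap("scene",19); crop(c,285,150,355,210,11,"pics/s19.png")
O,sx,Y,az=frame(*OUT); O=O+.0014*sx
im=cv2.imread("pics/s19.png")
for lug,col in((0,(0,255,0)),(.1,(0,0,255))):
    for k in range(6):
        a=lug+np.pi/6+k*np.pi/3; P=O+az*.07+.0277*(np.cos(a)*sx+np.sin(a)*Y); u=(proj(c,P)[0]-[285,150]+.5)*11
        cv2.circle(im,tuple(int(v) for v in u),4,col,2)
cv2.imwrite("pics/s19o.png",im)
E
```

```text
20.725 [0.50748539 0.12659925 0.14733968] [-12.6 -13.8   2.2] [-3.07  2.75  0.38] 0.023835000089748544
-39.0 -0.1 0.2 0.8 -0.0
-40.5 0.8 0.5 3.2 1.5
-36.0 -1.8 -0.7 -4.1 -3.0
-33.0 -3.4 -1.8 -9.0 -6.1
-30.0 -4.9 -3.2 -13.9 -9.2
```

View pics/s19o.png

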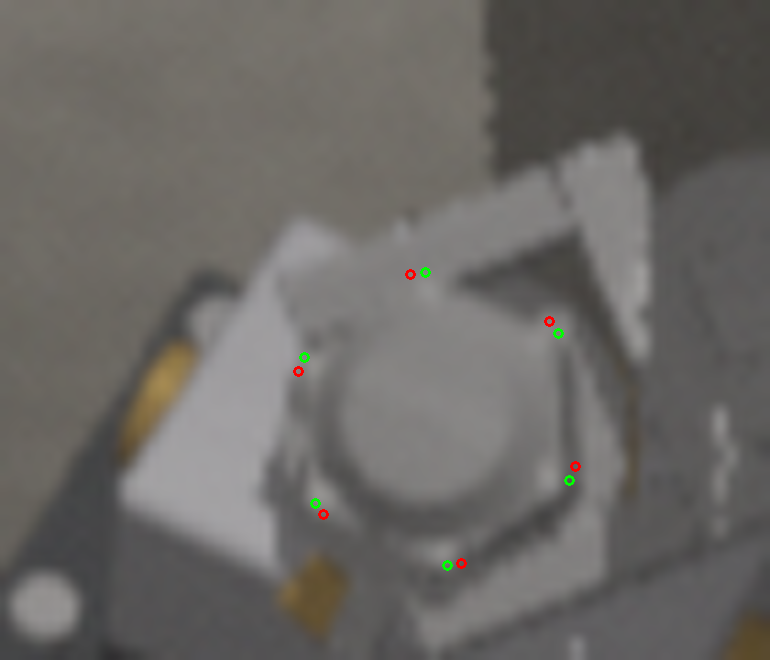

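Force jumped from 8 N to 19 N in under 2° and the hexagon corners match lug angle 0, so the lug is on the stop. Swinging back to the middle of the play.

{"name": "servo_tool", "arguments": {"motion": [-1.8, -0.7, -4.1, -3, -3.4, -1.8, -9, -6.1, -3.4, -1.8, -9, -6.1]}}

```text
time_s: 21.15
ee_pos: [0.5013, 0.1222, 0.1512]
eef_rot: [2.823, 1.569, -2.893]
force: [-4.6, -4.8, -1.5]
grip_width: 0.0233
```

```bash
python3 sw.py -33 -31.5 -30 -28.5 -27 -25.5
```

```text
21.15 [0.50129618 0.1221593  0.15124632] [-4.6 -4.8 -1.5] [-1.04  1.04 -0.05] 0.02329630625516725
-33.0 0.4 -0.4 -1.5 0.0
-31.5 -0.3 -0.8 -4.0 -1.5
-30.0 -1.1 -1.3 -6.5 -3.1
-28.5 -1.8 -1.8 -9.0 -4.7
-27.0 -2.5 -2.4 -11.4 -6.2
-25.5 -3.2 -3.0 -13.9 -7.8
```

{"name": "servo_tool", "arguments": {"motion": [-0.3, -0.8, -4, -1.5, -1.1, -1.3, -6.5, -3.1, -1.1, -1.3, -6.5, -3.1]}}

```text
time_s: 21.52
ee_pos: [0.4972, 0.118, 0.1526]
eef_rot: [0.056, 1.57, 0.679]
force: [-1.3, -1.5, -3.2]
grip_width: 0.0234
```

```bash
python3 sw.py -30 -28.5 -27 -25.5 -24;python3 - <<'E'
from h import *
c=snap("scene",20); crop(c,285,150,355,210,11,"pics/s20.png")
E
```

```text
21.525 [0.49722967 0.1179639  0.15257308] [-1.3 -1.5 -3.2] [-0.12  0.06 -0.08] 0.023379815933998765
-30.0 0.2 0.1 -0.8 0.0
-28.5 -0.5 -0.3 -3.3 -1.5
-27.0 -1.2 -0.7 -5.8 -3.1
-25.5 -1.9 -1.2 -8.3 -4.7
-24.0 -2.5 -1.8 -10.8 -6.3
```

View pics/s20.png

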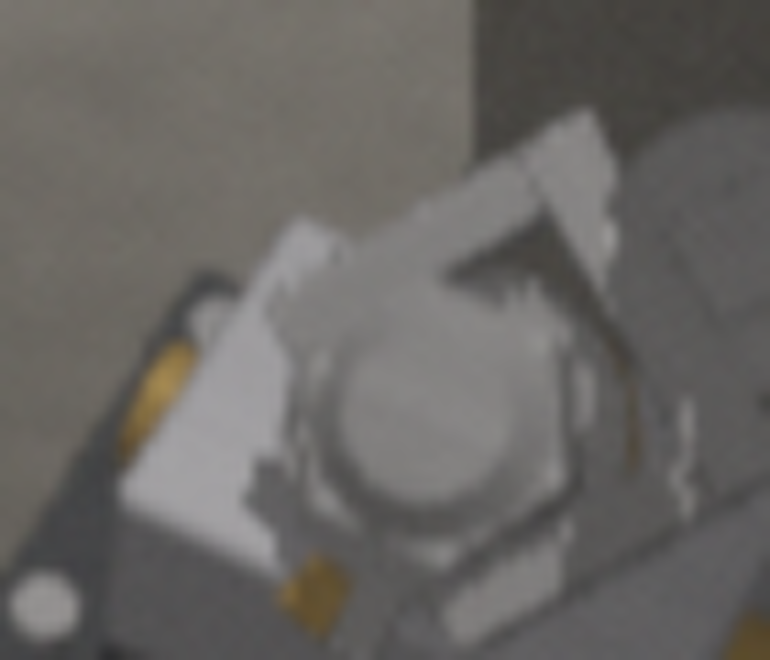

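Run:
```python
from sw import *
p,R,o=tool()
b,h=swt(-27.8)
for z in (0,5,10,20,30,40,55,70): print(z,*rows(p,R,[(b+az*z/1000,h)])[0])
```

```text
0 -0.9 -0.4 -4.5 -2.3
5 -5.2 -2.4 -3.0 -2.3
10 -9.5 -4.4 -1.4 -2.3
20 -18.2 -8.3 1.7 -2.3
30 -26.8 -12.2 4.8 -2.3
40 -35.5 -16.1 7.9 -2.3
55 -48.5 -22.0 12.5 -2.3
70 -61.5 -27.9 17.2 -2.3
```

{"name": "servo_tool", "arguments": {"motion": [-0.9, -0.4, -4.5, -2.3, -0.9, -0.4, -4.5, -2.3, -5.2, -2.4, -3, -2.3, -9.5, -4.4, -1.4, -2.3, -9.5, -4.4, -1.4, -2.3], "force": 60}}

```text
time_s: 22.2
ee_pos: [0.4991, 0.1136, 0.1624]
eef_rot: [-0.488, 1.57, 0.174]
force: [0.5, -1.0, -4.2]
grip_width: 0.0226
```

Run:
```python
from sw import *
p,R,o=tool(); print(o["time_s"],o["force"],o["moment"],o["grip_width"])
c=snap("scene",21); crop(c,285,140,365,210,9,"pics/s21.png")
b,h=swt(-27.8)
for z in (10,20,30,40,55,70): print(z,*rows(p,R,[(b+az*z/1000,h)])[0])
```

```text
22.2 [ 0.52537322 -0.97902777 -4.19559473] [ 0.06398645 -0.16059609  0.00054983] 0.022634720713252707
10 0.3 0.3 -0.3 -0.0
20 -8.4 -3.8 2.7 -0.0
30 -17.0 -7.8 5.6 -0.0
40 -25.7 -11.9 8.6 -0.0
55 -38.7 -18.0 13.0 -0.0
70 -51.6 -24.0 17.4 -0.0
```

View pics/s21.png

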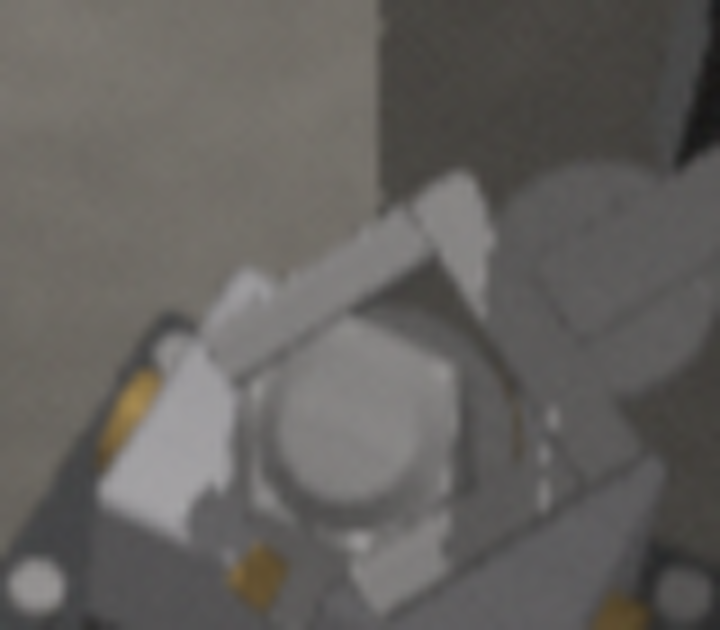

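Lifting freely with no side forces. Continuing off the cap.

{"name": "servo_tool", "arguments": {"motion": [-8.4, -3.8, 2.7, 0, -17, -7.8, 5.6, 0, -25.7, -11.9, 8.6, 0, -38.7, -18, 13, 0, -51.6, -24, 17.4, 0, -70, -24, 17.4, 0, -70, -24, 17.4, 0]}}

```text
time_s: 23.12
ee_pos: [0.5279, 0.1053, 0.2334]
eef_rot: [-0.522, 1.568, 0.14]
force: [-0.5, 0.2, -4.8]
grip_width: 0.0226
```

Run:
```python
from h import *
p,R,o=tool(); print(o["time_s"],p,R.round(3).tolist(),o["force"].round(2),o["grip_width"])
c=snap("scene",22); crop(c,255,120,415,240,5,"pics/s22.png"); a=wplane(c,p,R); print(a[:4],a[4][:,0].max(),a[4][:,1].min(),a[4][:,1].max())
c=snap("top",22); crop(c,160,160,280,280,5,"pics/t22.png"); a=wplane(c,p,R); print(a[:4],a[4][:,0].max(),a[4][:,1].min(),a[4][:,1].max())
```

```text
23.125 [0.52792194 0.10530033 0.2334309 ] [[0.003, -0.615, 0.789], [0.0, 0.789, 0.615], [-1.0, -0.001, 0.002]] [-0.52  0.22 -4.8 ] 0.02257044034172834
(np.float64(22.16372748956679), np.float64(-16.789783723938385), array([-0.40735412, -0.30172325,  0.00599932]), 716) 0.1149345032016248 -0.03803045245209153 0.03948358718864674
(np.float64(22.30673266983886), np.float64(-16.72254229952451), array([-0.41026717, -0.30044328,  0.00477831]), 412) 0.11341261144347253 -0.03681129043644485 0.040283098348392866
```

View pics/s22.png

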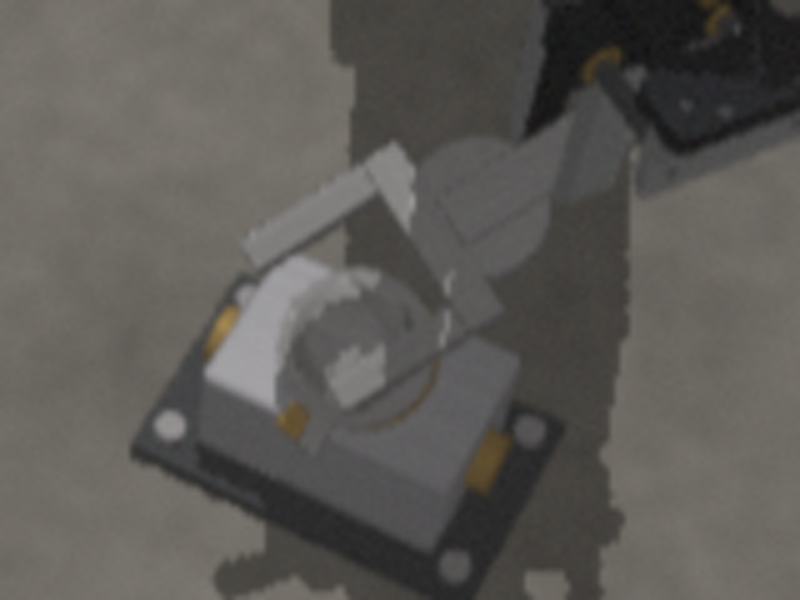

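View pics/t22.png

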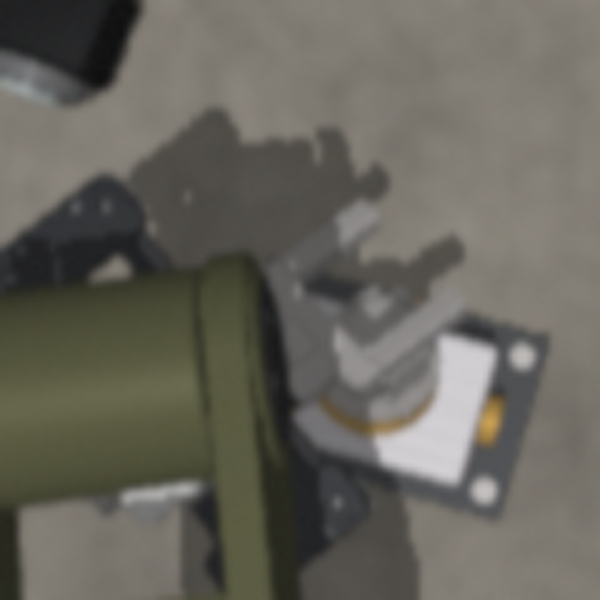

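The lug at (315,435) sits against the stop at (293,420), so the cap is home. The wrench has rolled about 17° in the grip and will flatten on the bench. Returning it.

Run:
```python
from h import *
p,R,o=tool(); h=.1067+np.pi/2
T=[((.4915,.2518,.2334),h),((.4915,.2518,.10),h),((.4915,.2518,.075),h)]
for r in rows(p,R,T): print(*r)
```

```text
-1.8 137.5 62.0 -58.2
131.6 137.4 62.0 -58.2
156.6 137.4 62.1 -58.2
```

{"name": "servo_tool", "arguments": {"motion": [-2, 35, 12, -10, -2, 70, 30, -20, -2, 105, 45, -30, -2, 137.5, 62, -40, 30, 137.5, 62, -50, 70, 137.5, 62, -58.2, 110, 137.5, 62, -58.2, 131.6, 137.5, 62, -58.2, 131.6, 137.5, 62, -58.2]}}

```text
time_s: 24.35
ee_pos: [0.4904, 0.2515, 0.0984]
eef_rot: [1.867, 1.567, -2.738]
force: [0.7, 0.8, -3.2]
grip_width: 0.0228
```

Run:
```python
from h import *
p,R,o=tool(); print(o["time_s"],p,o["qpos"].round(2),o["force"].round(2),o["grip_width"])
c=snap("scene",23); crop(c,340,120,460,260,5,"pics/s23.png"); a=wplane(c,p,R); print(a[:4],a[4][:,0].max(),a[4][:,1].min(),a[4][:,1].max())
```

```text
24.35 [0.4904175  0.25145076 0.09839657] [ 0.41  0.42  1.63  0.    1.1  -1.27] [ 0.66  0.8  -3.18] 0.022751840347845356
(np.float64(22.822883737907752), np.float64(-16.0942396304576), array([-0.42083134, -0.28852626,  0.00623895]), 556) 0.11346858715492321 -0.03852009445055337 0.03874174454404448
```

View pics/s23.png

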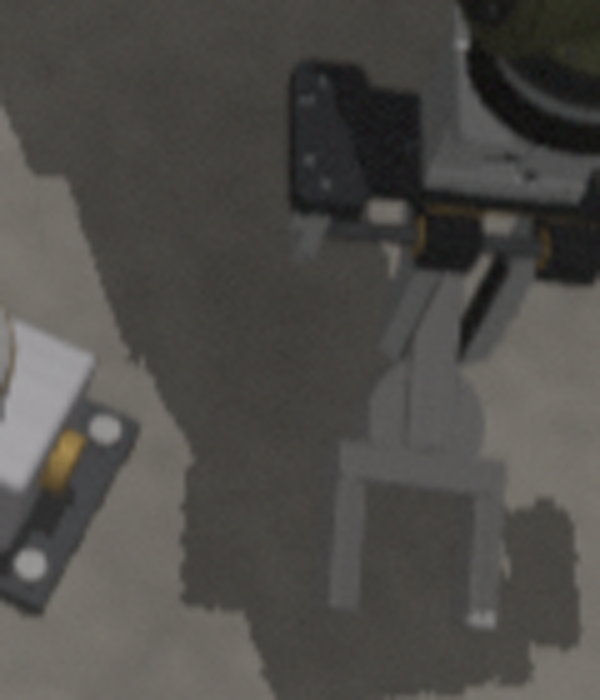

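{"name": "servo_tool", "arguments": {"motion": [15, 0, 0, 0, 29, 0, 0, 0, 29, 0, 0, 0]}}

```text
time_s: 24.78
ee_pos: [0.4909, 0.2516, 0.0701]
eef_rot: [1.863, 1.569, -2.742]
force: [-0.5, 0.1, -4.5]
grip_width: 0.0223
```

{"name": "servo_tool", "arguments": {"motion": [2, 0, 0, 0, 4, 0, 0, 0, 6, 1, 0, 0, 9, 2, 0, 0, 9, 2, 0, 0], "force": 8}}

```text
time_s: 25.4
ee_pos: [0.4894, 0.2517, 0.0621]
eef_rot: [1.797, 1.571, -2.808]
force: [0.2, -1.0, -3.3]
grip_width: 0.0218
```

Run:
```python
from h import *
p,R,o=tool(); print(o["time_s"],p,o["force"].round(2),o["grip_width"])
c=snap("scene",24); crop(c,340,120,460,260,5,"pics/s24.png"); a=wplane(c,p,R); print(a[:4],a[4][:,0].max(),a[4][:,1].min(),a[4][:,1].max())
```

```text
25.4 [0.48935612 0.25166386 0.06213434] [ 0.16 -1.02 -3.33] 0.021770278430526122
(np.float64(31.851937594272144), np.float64(0.47680794062127774), array([-0.62128194,  0.00832206,  0.01079049]), 685) 0.12487862582622958 -0.044995340596966464 0.04408905899584867
```

View pics/s24.png

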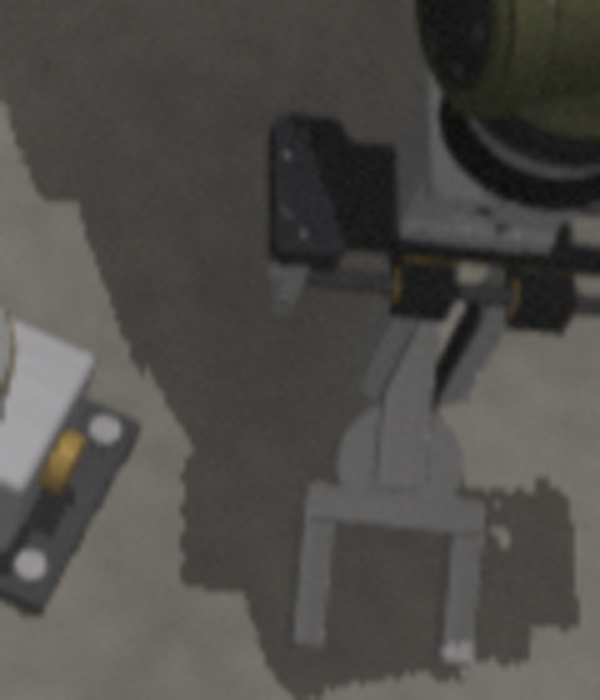

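The roll levelled out on its own and the tips are on the bench. Lowering the handle along the reverse arc.

{"name": "servo_tool", "arguments": {"motion": [8, 4, 0, 0, 14, 7, 0, 0, 20, 10, 0, 0, 26, 12, 0, 0, 32, 14, 0, 0, 38, 15.5, 0, 0, 44, 16.5, 0, 0, 50, 17.3, 0, 0, 55, 17.8, 0, 0, 57.5, 18, 0, 0, 57.5, 18, 0, 0]}}

```text
time_s: 26.82
ee_pos: [0.4728, 0.2499, 0.0057]
eef_rot: [-1.425, 1.568, 0.253]
force: [2.9, -1.6, 4.9]
grip_width: 0.0221
```

{"name": "servo_tool", "arguments": {"motion": [0, 0, 0, 0, 0, 0, 0, 0, 0, 0, 0, 0, 0, 0, 0, 0, 0, 0, 0, 0, 0, 0, 0, 0], "gripper": 1.0}}

```text
time_s: 27.58
ee_pos: [0.4716, 0.2498, 0.0048]
eef_rot: [-0.259, 1.571, 1.419]
force: [-0.3, -0.5, 0.2]
grip_width: 0.0787
```

Run:
```python
from h import *
p,R,o=tool(); print(o["time_s"],p,o["force"].round(2),o["grip_width"])
c=snap("scene",25); crop(c,340,120,460,260,5,"pics/s25.png")
```

```text
27.575 [0.4715797  0.24977542 0.00484549] [-0.31 -0.54  0.2 ] 0.0786817433920105
```

View pics/s25.png

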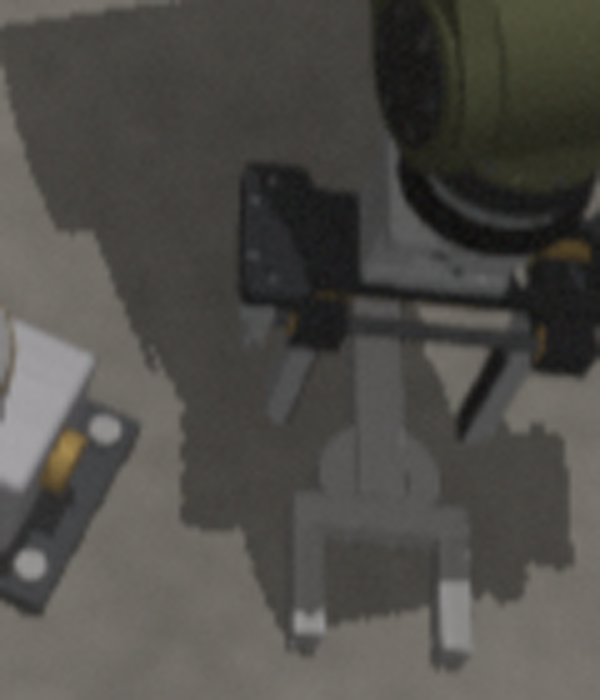

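The wrench is flat and released. I'll raise the hand straight up and back, then check everything.

{"name": "servo_tool", "arguments": {"motion": [0, 0, 0, 0, 0, 0, 0, 0, -30, 0, 0, 0, -80, 0, 0, 0, -140, 0, 0, 0, -200, 0, 0, 0, -230, 60, 0, 0, -230, 100, 0, 0, -230, 100, 0, 0]}}

```text
time_s: 28.75
ee_pos: [0.3706, 0.239, 0.2358]
eef_rot: [-1.143, 1.569, 0.536]
force: [0.1, 0.8, 0.5]
grip_width: 0.0939
```

Run:
```python
from h import *
p,R,o=tool(); print(o["time_s"],p,o["force"].round(2),o["grip_width"])
c=snap("scene",26); cv2.imwrite("pics/scene26.png",c["color"][:,:,::-1]); crop(c,275,160,375,245,8,"pics/s26.png")
crop(c,380,165,450,260,6,"pics/sw26.png")
d=snap("top",26); cv2.imwrite("pics/top26.png",d["color"][:,:,::-1])
for n,i in(("scene",c),("top",d)):
    a=load(n,0); df=np.abs(a["color"].astype(int)-i["color"]).sum(-1)
    for nm,b in (dict(small=(165,140,215,210),tape=(85,190,145,240),spray=(165,215,210,285),cam=(370,275,430,335)) if n=="scene" else dict(small=(330,205,365,275),tape=(370,165,415,210),spray=(315,140,345,172),cam=(150,145,195,185))).items():
        print(n,nm,df[b[1]:b[3],b[0]:b[2]].mean().round(1),(df[b[1]:b[3],b[0]:b[2]]>60).mean().round(3))
P=cloud(c)
```

```text
28.75 [0.37058672 0.23904665 0.23578743] [0.08 0.83 0.51] 0.09391947411818159
scene small 3.9 0.0
scene tape 4.1 0.0
scene spray 4.2 0.0
scene cam 4.9 0.0
top small 3.3 0.0
top tape 3.0 0.0
top spray 3.4 0.0
top cam 2.7 0.0
```

View pics/s26.png

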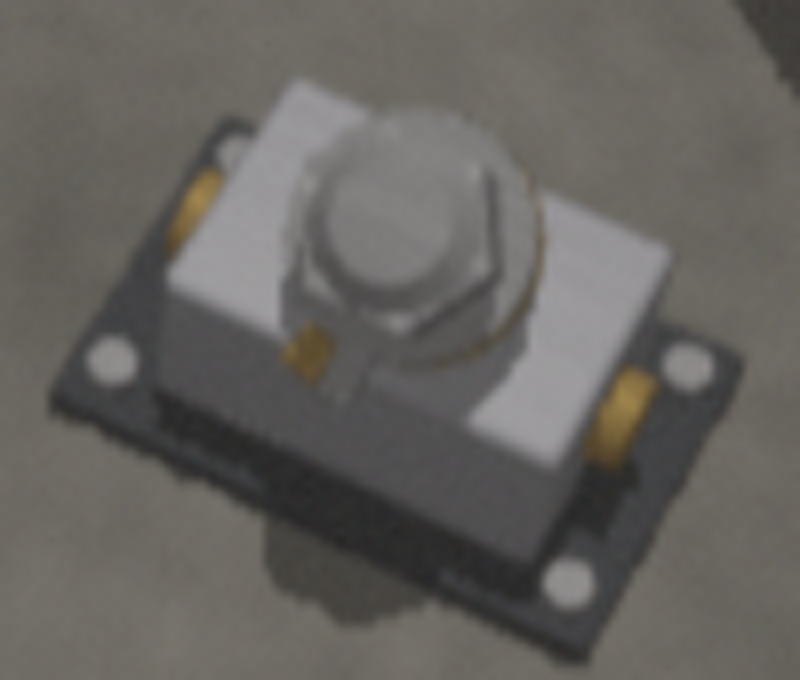

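View pics/sw26.png

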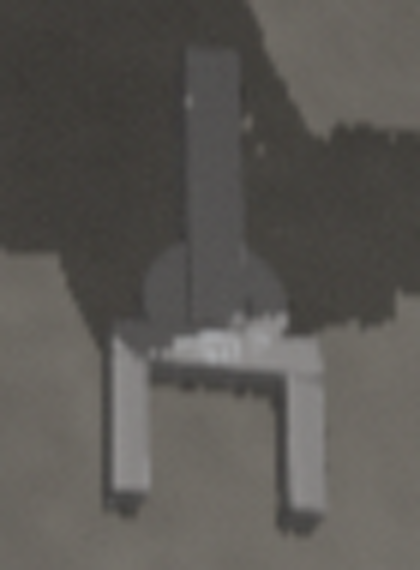

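View pics/scene26.png

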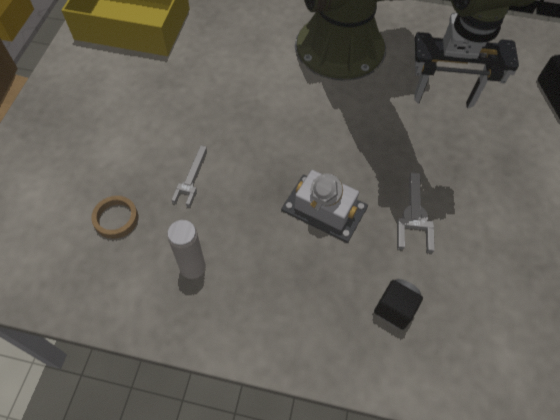

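The lug at (345,375) touches the stop block at (310,350). The wrench lies flat within about 2 mm of its starting place, the hand is clear and the bystanders are unchanged. Handing in.

```bash
python3 -c "
from station import ctrl
print(ctrl.hand_in())"
```

```text
the job is handed in; nothing more can be done
None
```

The outlet cap is closed fully home, and the big wrench is lying flat back where it started. I handed the job in at about 29 s of the 56 s allowed; no verdict was reported.

**What I did**
- **Hand-tight:** I pushed the cap's lug clockwise with one finger until the force rose from about 7 N to 14 N. The camera then showed the lug at 0.447 rad, against 0.45 for hand-tight.
- **Wrench:** I could not tilt the tool, so I let the wrench pivot nose-down to about 28° in a soft grip, with its tips on the bench. I then gripped it hard, lowered it over the hexagon along the cap's axis, and swung it clockwise until it hit a hard stop (force from 8 N to 19 N).
- **Return:** I swung back to free the play, lifted off along the axis and laid the wrench down.

**Last checks**
- **Cap:** the lug touches the stop block, and the hexagon's corners match the fully-home angle.
- **Wrench:** it lies flat within about 2 mm of its starting place, judged by comparing its image position with the first picture.
- **Bystanders:** the small wrench, camera, spray can and tape roll show no change in either camera view.
- **Hand:** it is well clear of everything and reads no contact force.

**What disagreed**
- The two cameras placed the cap's axis a few millimetres apart fore and aft. The wrench had enough slack in that direction to fit anyway.
- The wrench rolled about 17° in the grip during the swing. It levelled itself when it touched the bench.

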